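# Turn a sample bottle over and clamp it on the vibrating table

## Task

Pick up the wide bottle (not the squat jar, or the slim bottle), turn it over in the air until its cap points at least 30 degrees below level, and keep it so for a good second to loosen the settled cement; then stand it upright, without dropping it, in the middle of the vibrating table's round plate. Then swing the hold-down arm over it fully home against its stop, and last set the air valve half open (handle at 45 degrees). Leave the squat jar, the slim bottle, the steel cup, the concrete cylinder and the spatula where they are.

Things in the scene. Friction and masses are not known exactly. Their poses are not given: they have to be found in the camera images.
- jar: The wide bottle: closed, round, white plastic, paper label; body 60 mm wide up to 94 mm above its base, short shoulder, 52 mm wide screw cap from 100 to 120 mm. 120 mm tall, 0.25 to 0.46 kg. Origin: centre of its base; z runs up to the cap. Starts upright, in any of three places. A hold that allows turning it over: across the body 75 mm up, fingers leaning about 50 degrees from vertical.
- squat: Bystander: low closed white jar, 66 mm wide, 75 mm tall; origin at the centre of its base. Stays where it is.
- slim: Bystander: narrow closed white bottle, 42 mm wide, 150 mm tall; origin at the centre of its base. Stays where it is.
- cup: Bystander: open steel cup, 90 mm wide, 100 mm tall; origin at the centre of its base. Stays where it is.
- core: Bystander: plain grey concrete test cylinder, 80 mm wide, 120 mm tall; origin at the centre of its base. Stays where it is.
- spatula: Bystander: spatula, 210 mm long, lying flat along its x; origin at its middle. Stays where it is.
- plate (a point): Centre of the top face of the vibrating table's round steel plate, 110 mm in diameter, 50 mm above the bench. z up; x is the machine's own x axis, from the robot's side towards the far side. The blue base of the machine is 200 x 360 mm and 30 mm high; the valve stem stands 190 mm along the machine's +y and 50 mm along its +x from the plate's centre.
- pivot (a point): On the vertical pivot of the hold-down arm, at the arm's mid-height, 80 mm beyond the plate's centre along the machine's x. The pivot post is 24 mm thick (28 mm at the top).
- pin (a point): Middle of the upright round black grip pin (18 mm thick, 52 mm long) at the end of the arm, 80 mm from the pivot. It stands on the flat steel arm, 22 mm wide, whose top is at 188 mm above the bench (pin from 188 to 240, this point at 215); the arm's end disc, 40 mm wide, passes 8 mm above the cap of the bottle on the plate.
- hold_arm (a joint): Angle of the hold-down arm (rad): 0 = home against its stop, the pin above the plate's centre; grows anticlockwise seen from above, as the arm swings out towards the machine's -y side; limit 2.0. It starts parked at 1.4 to 1.85 and stays where it is left.
- valve_axis (a point): On the vertical stem of the air ball valve, at the height of its handle (93 mm above the bench).
- valve_grip (a point): Point on the valve's handle 60 mm from the stem, at mid-height. The handle is a level steel bar 16 mm wide, 16 mm tall (85 to 101 mm above the bench), reaching 87 mm from the stem, with free space below its outer part down to the base at 30 mm.
- valve (a joint): Angle of the valve handle (rad): 0 = closed, handle across the pipe pointing along the machine's -x towards the robot; grows clockwise seen from above; 1.571 = fully open, handle along the pipe (machine's +y). Half open = 0.785. Starts at 0 to 0.35, stays where it is left.
Mind the look-alikes: they are no part of the job. What is shaped like the jar but black or purple is not meant.

How it is judged (in metres and radians):
On the way, in this order (a step that is already met when the one before it is completed fails the run):
1. The wide bottle is held in the air, cap at least 30 degrees below level, for 1 s (angle between jar's own z axis and vertical above 2.09 rad and height (world z) of jar above 0.13 m and contact force between the fingers and jar above 0.5 N), for 1 s.
2. The bottle stands upright in the middle of the plate, let go (angle between jar's own z axis and vertical below 0.08 rad and horizontal distance between jar and plate below 0.02 m and z of jar in the frame of plate between -0.005 and 0.005 m and contact force between the fingers and jar below 0.05 N and linear speed of jar below 0.03 m/s), for 0.2 s.
3. The hold-down arm is home over the standing bottle (angle between jar's own z axis and vertical below 0.08 rad and horizontal distance between jar and plate below 0.02 m and z of jar in the frame of plate between -0.005 and 0.005 m and value of joint hold_arm below 0.12 rad), for 0.2 s.
4. The valve stands half open (all of step 3 and value of joint valve between 0.665 and 0.905 rad and velocity of joint valve between -0.05 and 0.05 rad/s), for 0.2 s.
At the end, for the whole second after the job is handed in: The wide bottle stands upright (within 4.5 degrees) and at rest on the plate, its axis within 20 mm of the plate's centre; the hold-down arm is within 0.12 rad of its stop; the valve is at 0.785 rad within 0.12 rad (7 degrees) and still (all of step 4 and contact force between the fingers and jar below 0.05 N and linear speed of jar below 0.03 m/s); the robot touches nothing.
It fails at once if The bottle is dropped (falls freely more than about 10 mm) (contact force between the fingers and jar below 0.05 N and linear speed of jar above 0.45 m/s).
It fails at once if A bystander is shifted by more than 30 mm or upset (distance of any of squat, slim, cup, core, spatula from where it was at the start of the episode above 0.03 m or angle between any of squat, slim, cup, core's own z axis and vertical above 0.5 rad).
It also fails if it takes over 72 s, if anything falls off the work surface, if the arm or the gripper's body presses on something with over 40 N, if the wrist force passes 120 N, or if a joint passes its speed limit or range.

## Robot

A 6-joint arm with a two-finger parallel gripper is mounted at the origin on the work surface. World frame = base frame: x ahead of the robot, y to its left, z up, the work surface at z = 0. Lengths are in mm, angles in degrees, forces in N, time in s.
With the tool pointing down it reaches from about 350 to 850 mm from the base axis. Payload 8.1 kg.
Tool frame: the origin (TCP) lies at the very end of the fingers, on their centre line; the grasp point (between the pads) lies 19 mm behind it; z points along the fingers, y is the line along which they close (so a half turn about z gives the same grasp; the last joint's range is limited). The gripper opens to 85 mm and grips with 20 to 120 N. Pads are 22 mm wide; open, the fingers measure 114 mm over their backs; the gripper's body (76 mm by 85 mm) begins 54 mm behind the grasp point. The pads swing forward as they close: fully open they stand 13 mm farther back than shut.
Start: joints at [-78.002, 7.471, 85.268, -0, 87.261, -4.893], TCP at [174.349, -574.115, 231.292] pointing down, gripper open.
Joint ranges: [-169.43, 169.43], [-51.17, 129.36], [1.28, 143.12], [-76.62, 256.62], [0, 156.53], [-152.29, 152.29]. Speed limits (degrees/s): [136.94, 136.94, 159.86, 180, 180, 180].

## Interface

Orientations are given as [roll, pitch, yaw] about the fixed x, y, z axes, in that order (R = Rz(yaw) Ry(pitch) Rx(roll)).
In Python, from bench import * gives the robot as it stands.
- The arm moves only by the tool play_rows, never from a script. Its argument "increments" is a list of rows, each a list of 3 entries, a list of its own where there are three numbers: the gripper's target within -1 to 1 (fully open at 1, half-way at 0, shut at -1), then the shift along the tool's x, y, z in mm, then the turn about the tool's z in rad. A call has 1 to 12 rows; each row shifts and turns the commanded pose from where the row before left it, along the tool's axes as they then stand; what a row does not reach is not made up. A row lasts 1/12 s, in which the tool goes at most 41.7 mm and 7.16 degrees, less where a joint would pass 70% of its speed; a pose out of reach is approached as far as the arm can. A call is refused whole if a number of a shift passes 41.7 or a number of a turn 0.125, either way. A call with a gripper value outside its range is refused whole. The fingers move at their own pace and stop on an object; "force" is the grip in N (left out, the last holds). Time passes only in rows, so rows that do not move let the fingers close. It gives the time, the measured TCP pose, the force, the opening and the grip force at its end, in the units of the state.
- sense(): the state, without advancing time (a new reading comes with each control period).
- snapshot(name): name is "scene" or "side" or "wrist"; returns a dict with "color" (480x640x3 uint8, red, green, blue), "intrinsics" (3x3 intrinsics, pixels), "world_from_camera" (4x4, takes a point from camera to world coordinates). Camera axes: x right, y down, z forward; pixel columns grow to the right and rows downward; lengths in mm; the calibration is good to about 2 mm. The wrist camera is an equidistant fisheye: a pixel r from the principal point sees the ray r / f radians off the axis. A picture is of the moment at which its call begins. There is no depth.
- hand_in(): hands the job in; it is judged then, once.
Trained networks look in a picture, given as the dict that the camera call returned (one of the last four; its "shot" number tells which), for a name from the list of things; names that differ only in an ending like _2 or _b are one class to them, and where a whole thing is asked for, a point or a joint stands for the part that bears it (a point fixed in the world has none). Each returns a list of dicts, best first, with "p" (0 to 1); they miss things now and then, are a little off and sometimes report something else, mostly with a low value. They report only what shows in the picture. A call takes as long as a camera call. They do not tell look-alikes from the thing itself.
- find_in(query, picture): "xyz" ([x, y, z] in mm, in the coordinates of the camera as it stood for that picture, good to about 4 mm: the middle of the surface that is visible of it).
- regions_of(query, picture): "mask" (480x640 bool, what is visible of it).
- pinpoint(query, picture): "xyz" ([x, y, z] in mm, in the coordinates of the camera as it stood for that picture, good to about 4 mm: a listed point, or the origin of a listed thing).
The state is a dict: "time": time; "joint_pos": joint angles; "qd": joint speeds; "joint_efforts": joint torques, N m; "tool_pos": TCP position; "tcp_rot": TCP orientation; "ft_force": force on the tool from outside, world axes, zero at the start; "wrist_torque": the same for the moment, N m; "finger_gap": finger opening in mm; "grip_force": force on a finger pad.
Only numpy, scipy, OpenCV 4.12 (cv2) and the standard library are available. Lean on these libraries where they do the work, as an engineer would, in place of code of your own. Each camera call takes 0.05 s, during which the arm holds its last target. There are 200 camera calls.

## Working session

There is one attempt and no reset: what is moved stays moved. The work goes in short steps, Python scripts to look and compute and a tool call to move; the robot and the scene stay as the last step left them, time stands still between calls to the robot, and variables do not carry over. Pictures are saved under pics/ and viewed, at most 10 in all, crops included, and the job is handed in when it is done.

Besides the shell and the picture viewer there is one more tool, called as name(argument=value, ...), one argument or row to a line, values as JSON. play_rows: Moves the arm, as the interface text tells. Its arguments: {"type":"object","properties":{"increments":{"type":"array","items":{"type":"array"}},"force":{"type":"number"}},"required":["increments"]}

```bash
ls; mkdir -p pics; cat > h.py <<'E'
from bench import *
import numpy as np, cv2
from scipy.spatial.transform import Rotation as Ro
def w(pic,p): 
    T=np.array(pic["world_from_camera"]); return (T[:3,:3]@np.array(p)+T[:3,3]).round(1)
E
cat > a.py <<'E'
from h import *
s=sense(); print({k:np.round(v,2) for k,v in s.items()})
for c in ("scene","side"):
    p=snapshot(c); cv2.imwrite(f"pics/{c}0.png",p["color"][:,:,::-1])
    K=np.array(p["intrinsics"]);T=np.array(p["world_from_camera"]);print(c,T.round(2).tolist(),K[0])
    for q in ["jar","squat","slim","cup","core","spatula","plate","pivot","pin","valve_axis","valve_grip"]:
        for r in pinpoint(q,p)[:4]:
            if r["p"]>.15:
                x=np.array(r["xyz"]);u=K@x/x[2];print(q,round(r["p"],2),w(p,x),u[:2].round())
E
python3 a.py
```

```text
pics
{'time': np.float64(0.0), 'joint_pos': array([-78.  ,   7.51,  85.33,   0.  ,  87.26,  -4.89]), 'qd': array([ 0.03,  0.05,  0.05, -0.03, -0.01,  0.13]), 'joint_efforts': array([ 0.000e+00, -5.694e+01, -5.006e+01, -0.000e+00,  1.000e-02,
       -0.000e+00]), 'tool_pos': array([ 174.24, -573.55,  230.26]), 'tcp_rot': array([-1.7989e+02, -1.0000e-02,  1.6890e+01]), 'ft_force': array([ 0.56, -0.31, -0.81]), 'wrist_torque': array([-0.02, -0.02, -0.05]), 'grip_force': np.float64(0.0), 'finger_gap': np.float64(85.51)}
scene [[0.18, 0.8, -0.57, 1230.16], [0.98, -0.16, 0.1, -26.53], [-0.01, -0.58, -0.81, 1172.74], [0.0, 0.0, 0.0, 1.0]] [519.63658667   0.         328.38863522]
jar 0.9 [426.4 365.8  -1.3] [417. 228.]
jar 0.84 [313.7 340.9  -1.7] [398. 199.]
jar 0.84 [439.7 478.7  -2.2] [457. 226.]
jar 0.58 [350.7 455.   -2.7] [440. 203.]
squat 0.64 [661.3 212.8   2.3] [385. 311.]
squat 0.33 [601.6 458.4  -2.3] [470. 276.]
slim 0.79 [516.1  74.1  -0.9] [320. 272.]
cup 0.94 [ 7.132e+02  1.290e+01 -1.000e-01] [310. 344.]
core 0.64 [600.7 455.4  -1.3] [469. 275.]
spatula 0.86 [528.6 208.6  -1.
[... 576 characters left out ...]
 [243. 181.]
jar 0.62 [439.7 484.1  -2.2] [276. 170.]
jar 0.57 [317.5 332.8  -4.8] [231. 212.]
squat 0.62 [6.613e+02 2.078e+02 5.000e-01] [375. 233.]
slim 0.92 [522.9  76.    1.6] [325. 282.]
cup 0.88 [709.1  10.9  -1.6] [417. 299.]
core 0.86 [598.2 458.3  -1.4] [334. 171.]
spatula 0.56 [535.4 208.7  -1.4] [323. 238.]
plate 0.85 [ 470.8 -234.4   45.5] [317. 422.]
pivot 0.67 [ 551.  -254.2  184.4] [377. 389.]
pin 0.57 [ 544.1 -332.7  210. ] [387. 442.]
valve_axis 0.6 [558.7 -58.9  92.1] [354. 308.]
valve_axis 0.57 [ 549.8 -251.4  183.6] [375. 387.]
valve_axis 0.32 [661.7 208.2   2.3] [376. 233.]
valve_axis 0.28 [ 543.7 -332.6  213.3] [387. 441.]
valve_grip 0.72 [498.2 -36.4  95.2] [319. 301.]
```

```bash
python3 - <<'E'
import cv2
a=cv2.imread("pics/scene0.png")[120:270,340:540];b=cv2.imread("pics/side0.png")[90:240,180:380]
cv2.imwrite("pics/crop0.png",cv2.resize(cv2.vconcat([a,b]),None,fx=2,fy=2,interpolation=cv2.INTER_CUBIC)[:600])
E
```

```text
(no output)
```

View pics/scene0.png

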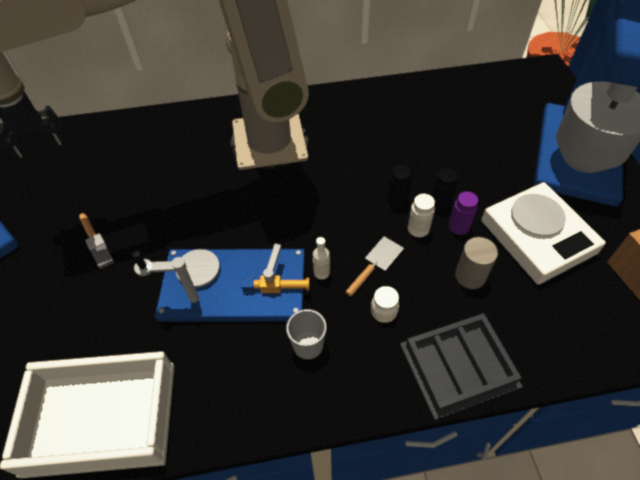

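View pics/crop0.png

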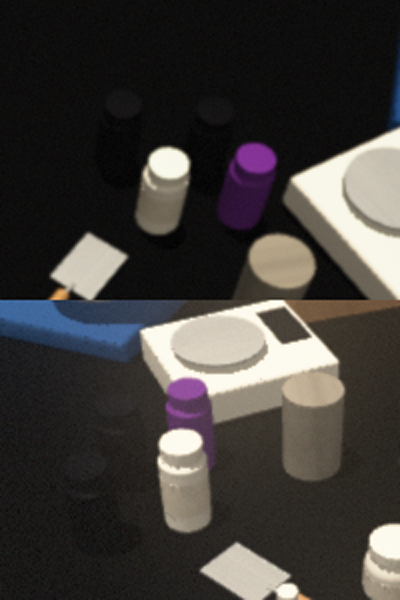

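The four bottle-shaped candidates in the scene picture:
- White at (422,215), at about (426,366) mm.
- Purple at (463,213).
- Black at (402,183).
- Black at (447,182).

Only the white one matches the description, and the crop confirms its white body and cap. The squat jar is at (385,304) and the slim bottle at (321,258).

A row can only turn the tool about its own z, so I'll check what the interface says about tilting.

play_rows(
  increments=[
    [1,[0,0,-30],0.1],
    [1,[0,0,-30],0.1],
    [1,[0,0,0],0],
  ],
)

```text
time: 1.45
tool_pos: [174.8, -576.4, 298.5]
tcp_rot: [179.5, -0.1, 5.1]
ft_force: [0.4, -1.4, 1.6]
finger_gap: 85.7
grip_force: 0.0
```

play_rows(
  increments=[
    [1,[8,38,0],0],
    [1,[8,38,0],0],
    [1,[8,38,0],0],
    [1,[8,38,0],0],
    [1,[8,38,0],0],
    [1,[8,38,0],0],
    [1,[8,38,0],0],
    [1,[8,38,0],0],
    [1,[8,38,0],0],
  ],
)

```text
time: 2.2
tool_pos: [254.8, -833.7, 288.1]
tcp_rot: [178.6, -0.3, 5.5]
ft_force: [-0.5, -1.8, -0.0]
finger_gap: 85.5
grip_force: 0.0
```

```bash
python3 -c "
from h import *
s=sense();print(s['time'],s['joint_pos'].round(1) if hasattr(s['joint_pos'],'round') else s['joint_pos'],s['tool_pos'],s['tcp_rot'])"
```

```text
2.2 [-7.64e+01  6.41e+01  1.50e+00  1.00e-01  1.13e+02  8.20e+00] [ 254.75314563 -833.7479595   288.07204412] [178.58749872  -0.27926753   5.46134856]
```

play_rows(
  increments=[
    [1,[8,38,0],0],
    [1,[8,38,0],0],
    [1,[8,38,0],0],
    [1,[8,38,0],0],
  ],
)

```text
time: 2.53
tool_pos: [270.2, -881.2, 256.0]
tcp_rot: [172.9, -1.5, 5.6]
ft_force: [-0.2, -0.0, -0.6]
finger_gap: 85.4
grip_force: 0.0
```

```bash
python3 -c "
from h import *
s=sense();print(s['time'],np.round(s['joint_pos'],1),np.round(s['tool_pos'],1),np.round(s['tcp_rot'],2))"
```

```text
2.5333 [-76.3  66.4   1.3   0.4 104.9   8.4] [ 270.2 -881.2  256. ] [172.86  -1.47   5.55]
```

play_rows(
  increments=[
    [1,[8,40,0],0],
    [1,[8,40,0],0],
    [1,[8,40,0],0],
    [1,[8,40,0],0],
    [1,[8,40,0],0],
    [1,[8,40,0],0],
    [1,[8,40,0],0],
    [1,[8,40,0],0],
  ],
)

```text
time: 3.2
tool_pos: [294.9, -967.0, 257.2]
tcp_rot: [159.7, -4.1, 6.2]
ft_force: [0.7, -0.2, -0.0]
finger_gap: 85.3
grip_force: 0.0
```

```bash
cat > s.py <<'E'
from h import *
s=sense();print(s['time'],np.round(s['joint_pos'],1),np.round(s['tool_pos'],1),np.round(s['tcp_rot'],2));print(Ro.from_euler('xyz',s['tcp_rot'],degrees=True).as_matrix().round(2).T.tolist())
E
python3 s.py
```

```text
3.2 [-76.4  67.7   1.4   1.2  90.2   8.4] [ 294.9 -967.   257.2] [159.66  -4.06   6.19]
[[0.99, 0.11, 0.07], [0.08, -0.93, 0.35], [0.1, -0.34, -0.94]]
```

```bash
cat > kin.py <<'E'
import numpy as np
from scipy.optimize import least_squares
from scipy.spatial.transform import Rotation as Ro
D=[([-78,7.51,85.33,0,87.26,-4.89],[174.24,-573.55,230.26],[-179.89,-.01,16.89]),
([-76.4,64.1,1.5,.1,113,8.2],[254.75,-833.75,288.07],[178.59,-.28,5.46]),
([-76.3,66.4,1.3,.4,104.9,8.4],[270.2,-881.2,256.],[172.86,-1.47,5.55]),
([-76.4,67.7,1.4,1.2,90.2,8.4],[294.9,-967,257.2],[159.66,-4.06,6.19])]
def ax(a,q): return Ro.from_rotvec(np.array(a)*np.radians(q))
def fk(q,P):
    a1,d1,L2,a3,L4,d6=P
    R=ax([0,0,1],q[0]); p=np.array([0,0,d1])+R.apply([a1,0,0])
    R=R*ax([0,1,0],q[1]); p=p+R.apply([0,0,L2])
    R=R*ax([0,1,0],q[2]); p=p+R.apply([a3,0,L4])
    R=R*ax([0,0,1],q[3])*ax([0,1,0],q[4]); p=p+R.apply([0,0,d6])
    R=R*ax([0,0,1],q[5]); return p,R
def res(P): return np.concatenate([fk(q,P)[0]-t for q,t,_ in D]+[[.02*(P[0]),.02*P[3]]])
f=least_squares(res,[0,300,400,0,400,200]); P=f.x
LO=np.array([-169.4,-51.1,1.3,-76.6,0,-152.2]);HI=np.array([169.4,129.3,143.1,256.6,156.5,152.2])
def ik(p,R,seeds=30,q0=None):
    rng=np.random.default_rng(0);best=None
    for i in range(seeds):
        s=q0 if (q0 is not None and i==0) else rng.uniform(LO+2,HI-2)
        g=lambda q:np.concatenate([(lambda a:np.concatenate([(a[0]-p)/2,(R.inv()*a[1]).as_rotvec()*100]))(fk(q,P))])
        r=least_squares(g,np.clip(s,LO+.1,HI-.1),bounds=(LO,HI),max_nfev=60)
        if best is None or r.cost<best[0]-1e-3: best=(r.cost,r.x)
        if best[0]<.1: break
    return best
if __name__=="__main__":
    print(P.round(1),f.cost); 
    for q,t,e in D: a=fk(q,P);print((a[0]-t).round(1),a[1].as_euler('xyz',degrees=True).round(1),e)
E
python3 kin.py
```

```text
[ 57.6 419.8 336.1 100.1 501.5 398.3] 5236.688980795721
[-50.2 -10.2  -0.4] [ 1.800e+02 -1.000e-01  1.069e+02] [-179.89, -0.01, 16.89]
[-50.1  -9.5  -3.7] [179.7   1.4  95.4] [178.59, -0.28, 5.46]
[-50.  -10.9   1. ] [178.5   7.3  95.3] [172.86, -1.47, 5.55]
[-48.5 -16.1   3. ] [175.7  20.3  94.6] [159.66, -4.06, 6.19]
```

```bash
sed -i 's/a1,d1,L2,a3,L4,d6=P/a1,d1,L2,a3,L4,d6,b,w6=P/; s/R.apply(\[a1,0,0\])/R.apply([a1,b,0])/; s/\[0,300,400,0,400,200\]/[0,300,400,0,400,200,50,0]/; s/q\[5\]); return/q[5]-90); return/; s/R.apply(\[0,0,d6\])/R.apply([w6,0,d6])/; s/\[.02\*(P\[0\]),.02\*P\[3\]\]/[.02*P[0],.02*P[3],.02*P[7]]/' kin.py; python3 kin.py
```

```text
[-25.1 285.1 381.5  43.7 572.1 361.   51.3  -3.9] 1.6585378034022566
[0.1 0.  0. ] [ 179.9    0.  -163.1] [-179.89, -0.01, 16.89]
[ 0.2  0.5 -0.6] [-178.6    0.3 -174.6] [178.59, -0.28, 5.46]
[ 0.1 -0.6  1. ] [-172.7    1.4 -174.5] [172.86, -1.47, 5.55]
[-0.4  0.  -0.4] [-159.7    4.1 -173.8] [159.66, -4.06, 6.19]
```

play_rows(
  increments=[
    [1,[0,-41,0],0],
    [1,[0,-41,0],0],
    [1,[0,-41,0],0],
    [1,[0,-41,0],0],
    [1,[0,-41,0],0],
    [1,[0,-41,0],0],
    [1,[0,-41,0],0],
    [1,[0,-41,0],0],
    [1,[41,-5,-15],0],
    [1,[41,-5,-15],0],
    [1,[41,0,-15],0],
    [1,[41,0,-15],0],
  ],
)

```text
time: 4.2
tool_pos: [429.8, -717.4, 245.7]
tcp_rot: [159.7, -4.1, 6.1]
ft_force: [0.7, -0.1, 0.5]
finger_gap: 85.7
grip_force: 0.0
```

```bash
python3 s.py
```

```text
4.2 [-60.7  25.2  65.2  -4.6  69.4  24.8] [ 429.8 -717.4  245.7] [159.7   -4.06   6.12]
[[0.99, 0.11, 0.07], [0.08, -0.94, 0.35], [0.1, -0.34, -0.94]]
```

```bash
sed -i "s/q\[5\]-90/q[5]+90/; s/^(\[-76.4,67.7/([-60.7,25.2,65.2,-4.6,69.4,24.8],[429.8,-717.4,245.7],[159.7,-4.06,6.12]),\n&/; s/^(\[-60/(\[-60/" kin.py
sed -i 's/^(\[-76.3/([-60.7,25.2,65.2,-4.6,69.4,24.8],[429.8,-717.4,245.7],[159.7,-4.06,6.12]),\n&/' kin.py; sed -i '0,/^(\[-60/!{0,/^(\[-60/d}' kin.py; python3 kin.py
cat > plan.py <<'E'
from kin import *
def Rt(th,lean,sg=1):
    t,l=np.radians(th),np.radians(lean)
    z=np.array([np.sin(l)*np.cos(t),np.sin(l)*np.sin(t),-np.cos(l)]); y=sg*np.array([-np.sin(t),np.cos(t),0]); x=np.cross(y,z)
    return Ro.from_matrix(np.column_stack([x,y,z]))
if __name__=="__main__":
  for lean in (63,68):
    for th in (-15,0,20,40,60,80):
      o=[]
      for c in ([426,366,75],[471,-234.5,125]):
        for sg in (1,-1):
          R=Rt(th,lean,sg); p=np.array(c)+19*R.apply([0,0,1]); b=ik(p,R,12); o.append((round(b[0],1),b[1].round().astype(int).tolist()))
      print(lean,th,*o)
E
python3 plan.py
```

```text
[-10.  306.3 373.6  56.1 561.4 362.5  51.2  -1. ] 0.873767498349993
[-0.   0.1  0.1] [-179.9   -0.    16.9] [-179.89, -0.01, 16.89]
[ 0.2  0.  -0.1] [178.6  -0.3   5.4] [178.59, -0.28, 5.46]
[ 0.3 -0.  -0.1] [159.7  -4.1   6.1] [159.7, -4.06, 6.12]
[-0.5 -0.   0.1] [159.7  -4.1   6.2] [159.66, -4.06, 6.19]
63 -15 (np.float64(0.0), [67, 17, 118, -75, 66, 39]) (np.float64(0.0), [67, 17, 118, -75, 66, -141]) (np.float64(299.8), [-64, -13, 143, 86, 52, 152]) (np.float64(249.2), [-59, -22, 143, 74, 45, -9])
63 0 (np.float64(63.0), [64, 5, 126, -77, 53, 28]) (np.float64(63.0), [64, 5, 126, -77, 53, -152]) (np.float64(13.8), [-66, -16, 143, 79, 58, 152]) (np.float64(13.4), [-66, -16, 143, 78, 58, -27])
63 20 (np.float64(0.2), [52, -7, 143, 244, 32, 46]) (np.float64(0.2), [52, -7, 143, 244, 32, -134]) (np.float64(0.0), [-69, -1, 130, 69, 73, 144]) (np.float64(0.0), [-69, -1, 130, 69, 73, -36])
63 40 (np.float64(152.9), [33, -12, 143, 149, 9, 117]) (np.float64(152.9), [33, -12, 143, 149, 9, -63]) (np.float64(0.0), [-67, 14, 114, 59, 86, 139]) (np.float64(0.0), [-67, 14, 114, 59, 86, -41])
63 
[... 843 characters left out ...]
, [54, -1, 143, 235, 40, -123]) (np.float64(0.0), [-71, 3, 130, 73, 76, 139]) (np.float64(0.0), [-71, 3, 130, 73, 76, -41])
68 40 (np.float64(227.3), [37, 1, 143, 181, 31, 88]) (np.float64(227.3), [37, 1, 143, 181, 31, -92]) (np.float64(0.0), [-69, 17, 113, 62, 89, 136]) (np.float64(0.0), [-69, 17, 113, 62, 89, -44])
68 60 (np.float64(3.1), [8, -1, 143, 105, 51, 130]) (np.float64(3.1), [8, -1, 143, 105, 51, -50]) (np.float64(0.0), [-64, 30, 96, 52, 101, 133]) (np.float64(0.0), [-64, 30, 96, 52, 101, -47])
68 80 (np.float64(0.0), [0, 10, 130, 83, 67, 133]) (np.float64(0.0), [0, 10, 130, 83, 67, -47]) (np.float64(0.0), [-57, 40, 80, 43, 113, 129]) (np.float64(0.0), [-57, 40, 80, 43, 113, -51])
```

```bash
python3 - <<'E'
from h import *
p=snapshot("scene");K=np.array(p["intrinsics"]);T=np.array(p["world_from_camera"]);Ki=np.linalg.inv(K)
for n,px in [("pot",(600,120)),("potbase",(590,165)),("base l",(540,180)),("head",(610,40)),("headleft",(580,60)),("baseFar",(545,110)),("plant",(550,40))]:
    d=T[:3,:3]@Ki@[*px,1]; print(n,[(z,(T[:2,3]+d[:2]*(z-T[2,3])/d[2]).round().tolist()) for z in (0,150,300,450)])
E
```

```text
pot [(0, [118.0, 1074.0]), (150, [260.0, 934.0]), (300, [402.0, 793.0]), (450, [545.0, 652.0])]
potbase [(0, [297.0, 949.0]), (150, [416.0, 824.0]), (300, [536.0, 699.0]), (450, [655.0, 574.0])]
base l [(0, [325.0, 775.0]), (150, [441.0, 672.0]), (300, [557.0, 570.0]), (450, [672.0, 467.0])]
head [(0, [-281.0, 1321.0]), (150, [-87.0, 1149.0]), (300, [106.0, 976.0]), (450, [299.0, 804.0])]
headleft [(0, [-190.0, 1156.0]), (150, [-8.0, 1005.0]), (300, [173.0, 853.0]), (450, [355.0, 702.0])]
baseFar [(0, [38.0, 919.0]), (150, [190.0, 798.0]), (300, [343.0, 677.0]), (450, [495.0, 556.0])]
plant [(0, [-325.0, 1102.0]), (150, [-126.0, 957.0]), (300, [73.0, 813.0]), (450, [272.0, 669.0])]
```

View pics/side0.png

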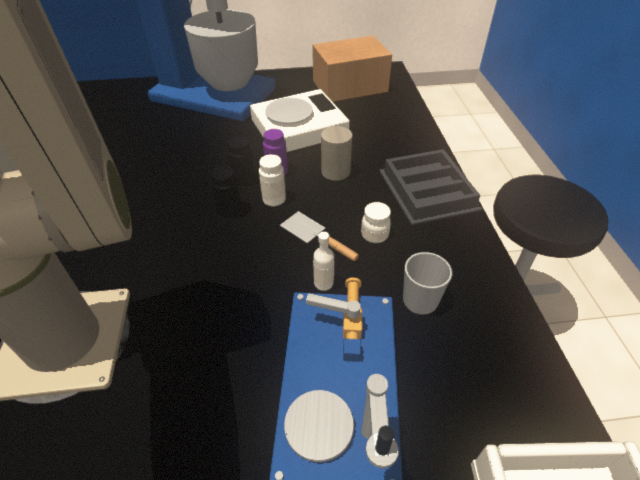

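play_rows(
  increments=[
    [1,[-23,-31,-13],0],
    [1,[-23,-31,-13],0],
    [1,[-23,-31,-13],0],
    [1,[-23,-31,-13],0],
    [1,[-23,-31,-13],0],
    [1,[-23,-31,-13],0],
    [1,[-23,-31,-13],0],
    [1,[-23,-31,-13],0],
    [1,[-23,-31,-13],0],
    [1,[-23,-31,-13],0],
    [1,[-23,-31,-13],0],
    [1,[-23,-31,-13],0],
  ],
)

```text
time: 5.25
tool_pos: [120.2, -370.3, 238.3]
tcp_rot: [161.8, -3.8, 6.1]
ft_force: [0.3, -0.1, 0.0]
finger_gap: 85.7
grip_force: 0.0
```

```bash
python3 s.py; cat > p2.py <<'E'
from plan import *
for lean in (62,67):
    for th in (60,65,70,75):
      o=[]
      for c in ([426,366,75],[471,-234.5,125]):
          R=Rt(th,lean,-1); p=np.array(c)+19*R.apply([0,0,1]); b=ik(p,R,10); o.append((round(b[0],1),b[1].round().astype(int).tolist()))
      print(lean,th,*o)
E
python3 p2.py
```

```text
5.25 [-82.6 -51.2 131.3   3.2  81.6   2. ] [ 120.2 -370.3  238.3] [161.78  -3.76   6.08]
[[0.99, 0.11, 0.07], [0.08, -0.95, 0.31], [0.1, -0.3, -0.95]]
62 60 (np.float64(1.6), [10, -8, 143, 96, 43, -37]) (np.float64(0.0), [-62, 25, 98, 49, 98, -45])
62 65 (np.float64(0.0), [8, -5, 141, 91, 48, -38]) (np.float64(0.0), [-61, 28, 94, 47, 101, -46])
62 70 (np.float64(0.0), [5, -2, 138, 86, 53, -38]) (np.float64(0.0), [-59, 31, 90, 45, 104, -47])
62 75 (np.float64(0.0), [4, 2, 134, 82, 58, -39]) (np.float64(0.0), [-58, 34, 86, 42, 106, -49])
67 60 (np.float64(3.2), [8, -2, 143, 104, 49, -48]) (np.float64(0.0), [-63, 29, 97, 51, 101, -46])
67 65 (np.float64(0.0), [6, -1, 141, 98, 53, -47]) (np.float64(0.0), [-62, 32, 93, 49, 104, -47])
67 70 (np.float64(0.0), [3, 3, 138, 92, 58, -46]) (np.float64(0.0), [-60, 35, 89, 47, 107, -48])
67 75 (np.float64(0.0), [2, 6, 134, 87, 62, -46]) (np.float64(0.0), [-59, 37, 85, 45, 109, -49])
```

play_rows(
  increments=[
    [1,[-4,-38,-13],0],
    [1,[-4,-38,-13],0],
    [1,[-4,-38,-13],0],
    [1,[-4,-38,-13],0],
    [1,[-4,-39,-11],0],
    [1,[-4,-39,-11],0],
    [1,[-4,-39,-8],0],
    [1,[-4,-39,-8],0],
    [1,[-4,-40,-4],0],
    [1,[-4,-40,-4],0],
  ],
)

```text
time: 6.08
tool_pos: [176.4, -216.7, 295.4]
tcp_rot: [175.1, 2.3, 4.9]
ft_force: [0.7, -0.1, -0.7]
finger_gap: 85.7
grip_force: 0.0
```

```bash
python3 s.py
```

```text
6.0833 [-55.5 -51.1 123.5  -4.6 104.4  28.2] [ 176.4 -216.7  295.4] [175.08   2.34   4.85]
[[1.0, 0.08, -0.04], [0.09, -0.99, 0.09], [-0.03, -0.09, -1.0]]
```

play_rows(
  increments=[
    [1,[35,0,-20],0],
    [1,[35,0,-20],0],
    [1,[35,0,-20],0],
    [1,[35,0,-20],0],
    [1,[35,0,-20],0],
    [1,[30,-25,-15],0],
    [1,[15,-38,0],0],
    [1,[10,-40,0],0],
    [1,[5,-40,0],0],
    [1,[3,-40,0],0],
    [1,[3,-40,0],0],
    [1,[3,-40,0],0],
  ],
)

```text
time: 7.08
tool_pos: [399.3, 76.6, 377.1]
tcp_rot: [175.1, 2.3, 4.9]
ft_force: [1.7, 0.2, -0.2]
finger_gap: 85.2
grip_force: 0.0
```

play_rows(
  increments=[
    [1,[3,-40,0],0],
    [1,[3,-40,0],0],
    [1,[3,-40,0],0],
    [1,[0,-40,0],0],
    [1,[0,-40,0],0],
    [1,[0,-40,0],0],
    [1,[-5,-40,0],0],
    [1,[-5,-40,0],0],
    [1,[-8,-40,0],0],
    [1,[-8,-40,0],0],
    [1,[-8,-40,0],0],
    [1,[-8,-40,0],0],
  ],
)

```text
time: 8.08
tool_pos: [323.5, 550.1, 337.1]
tcp_rot: [175.1, 2.3, 4.9]
ft_force: [1.0, -0.6, 0.8]
finger_gap: 85.0
grip_force: 0.0
```

```bash
python3 s.py
```

```text
8.0833 [ 55.7  18.   62.4  -1.4 104.8 140.4] [323.5 550.1 337.1] [175.12   2.3    4.94]
[[1.0, 0.09, -0.04], [0.09, -0.99, 0.08], [-0.03, -0.09, -1.0]]
```

play_rows(
  increments=[
    [1,[0,-20,-20],-0.125],
    [1,[0,-20,-20],-0.125],
    [1,[0,0,-20],-0.125],
    [1,[0,0,-20],-0.125],
    [1,[0,0,-20],-0.125],
    [1,[0,0,-20],-0.125],
    [1,[0,0,0],-0.125],
  ],
)

```text
time: 8.67
tool_pos: [322.6, 598.7, 458.4]
tcp_rot: [178.7, 4.9, 55.5]
ft_force: [0.2, 0.6, 1.4]
finger_gap: 85.3
grip_force: 0.0
```

```bash
python3 s.py
```

```text
8.6667 [ 58.   30.   34.4  -1.3 120.6  91.8] [322.6 598.7 458.4] [178.69   4.88  55.47]
[[0.56, 0.82, -0.09], [0.82, -0.57, 0.02], [-0.03, -0.08, -1.0]]
```

play_rows(
  increments=[
    [1,[25,-32,0],0],
    [1,[25,-32,0],0],
    [1,[25,-32,0],-0.125],
    [1,[25,-28,0],-0.125],
    [1,[41,0,0],0],
    [1,[41,0,0],0],
    [1,[41,0,0],0],
    [1,[41,0,0],0],
    [1,[41,0,0],0],
    [1,[41,0,0],0],
  ],
)

```text
time: 9.5
tool_pos: [321.7, 798.0, 349.8]
tcp_rot: [180.0, -3.8, 66.8]
ft_force: [0.6, -0.4, -0.7]
finger_gap: 85.4
grip_force: 0.0
```

```bash
python3 s.py
```

```text
9.5 [6.460e+01 6.000e+01 1.400e+00 1.000e-01 1.149e+02 8.790e+01] [321.7 798.  349.8] [179.97  -3.76  66.77]
[[0.39, 0.92, 0.07], [0.92, -0.39, 0.0], [0.03, 0.06, -1.0]]
```

play_rows(
  increments=[
    [1,[34,0,-22],0],
    [1,[34,0,-22],0],
    [1,[34,0,-22],0],
    [1,[34,0,-22],0],
    [1,[36,0,-20],0],
    [1,[36,0,-20],0],
    [1,[36,0,-20],0],
    [1,[36,0,-20],0],
  ],
)

```text
time: 10.17
tool_pos: [340.4, 830.3, 448.6]
tcp_rot: [-179.8, -16.9, 66.7]
ft_force: [0.2, 0.2, 0.1]
finger_gap: 85.4
grip_force: 0.0
```

```bash
python3 s.py
```

```text
10.1667 [ 64.   54.1   1.3   1.  107.7  87.7] [340.4 830.3 448.6] [-179.79  -16.88   66.72]
[[0.38, 0.88, 0.29], [0.92, -0.39, -0.0], [0.11, 0.27, -0.96]]
```

```bash
python3 - <<'E'
from h import *
a=snapshot("scene")["color"][:300,300:];b=snapshot("side")["color"][:300,60:400]
cv2.imwrite("pics/c2.png",cv2.hconcat([a,b])[:,:,::-1])
E
```

```text
(no output)
```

View pics/c2.png

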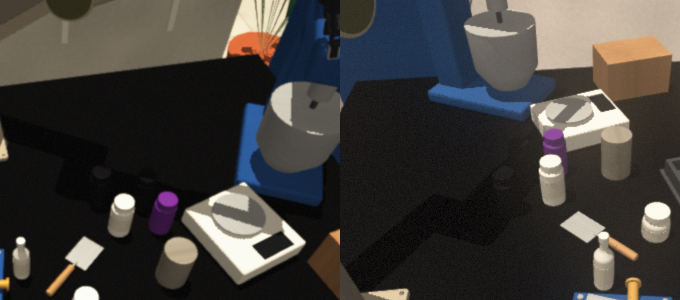

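```bash
python3 - <<'E'
from h import *
def ray(p,px):
    K=np.array(p["intrinsics"]);T=np.array(p["world_from_camera"]);d=T[:3,:3]@np.linalg.inv(K)@[*px,1];return T[:3,3],d/np.linalg.norm(d)
A=snapshot("scene");B=snapshot("side")
for n,u,v in [("rim",(603,105),(223,28)),("shaft",(617,97),(219,17)),("bowlbase",(592,165),(228,85)),("basecorner",(537,178),(152,93))]:
    o1,d1=ray(A,u);o2,d2=ray(B,v)
    t=np.linalg.lstsq(np.column_stack([d1,-d2]),o2-o1,rcond=None)[0];a,b=o1+t[0]*d1,o2+t[1]*d2;print(n,a.round(),b.round())
T=np.linalg.inv(np.array(A["world_from_camera"]))
x=T[:3,:3]@[340,830,449]+T[:3,3];print((np.array(A["intrinsics"])@x/x[2])[:2])
E
```

```text
rim [312. 866. 259.] [323. 861. 243.]
shaft [304. 903. 273.] [312. 900. 261.]
bowlbase [308. 944.  12.] [302. 948.  20.]
basecorner [ 232.  842. -108.] [ 64. 876.  46.]
[629.29574772  49.55069762]
```

play_rows(
  increments=[
    [1,[-17,0,-36],0],
    [1,[-17,0,-36],0],
    [1,[-17,0,-36],0],
    [1,[-17,0,-36],0],
    [1,[-17,0,-36],0],
    [1,[-17,0,-36],0],
    [1,[-17,0,-36],0],
    [1,[0,-30,-20],-0.08],
  ],
)

```text
time: 11.03
tool_pos: [244.6, 658.3, 675.0]
tcp_rot: [179.0, -16.9, 70.3]
ft_force: [0.7, 1.5, 3.0]
finger_gap: 85.3
grip_force: 0.0
```

play_rows(
  increments=[
    [1,[36,0,-20],0],
    [1,[36,0,-20],0],
    [1,[36,0,-20],0],
    [1,[36,0,-20],0],
    [1,[36,0,-20],0],
    [1,[36,0,-20],0],
    [1,[36,0,-20],0],
    [1,[36,0,-20],0],
  ],
)

```text
time: 11.7
tool_pos: [255.4, 707.2, 728.9]
tcp_rot: [178.8, -29.6, 70.8]
ft_force: [-0.1, -0.2, -0.3]
finger_gap: 85.4
grip_force: 0.0
```

```bash
python3 s.py
```

```text
11.7 [ 65.5  33.4   1.3   1.6 115.6  86.1] [255.4 707.2 728.9] [178.84 -29.63  70.82]
[[0.29, 0.82, 0.49], [0.94, -0.34, 0.02], [0.18, 0.46, -0.87]]
```

play_rows(
  increments=[
    [1,[38,-6,-10],0],
    [1,[38,-6,-10],0],
    [1,[38,-6,-10],0],
    [1,[38,-6,-10],0],
    [1,[38,-6,-10],0],
    [1,[38,-6,-10],0],
    [1,[38,-6,-10],0],
    [1,[38,-6,-10],0],
    [1,[38,-6,-10],0],
    [1,[38,-6,-10],0],
    [1,[38,-6,-10],0],
    [1,[38,-6,-10],0],
  ],
)

```text
time: 12.7
tool_pos: [218.2, 793.4, 822.0]
tcp_rot: [179.1, -48.8, 71.3]
ft_force: [-0.6, 0.5, -0.0]
finger_gap: 85.2
grip_force: 0.0
```

```bash
python3 s.py
```

```text
12.7 [71.5 31.7  1.3 -1.  98.2 90. ] [218.2 793.4 822. ] [179.11 -48.76  71.32]
[[0.21, 0.62, 0.75], [0.94, -0.33, 0.01], [0.26, 0.71, -0.66]]
```

play_rows(
  increments=[
    [1,[39,0,-8],0],
    [1,[39,0,-8],0],
    [1,[39,0,-8],0],
    [1,[39,0,-8],0],
    [1,[39,0,-8],0],
    [1,[39,0,-8],0],
    [1,[39,0,-8],0],
    [1,[39,0,-8],0],
    [1,[39,0,-8],0],
    [1,[39,0,-8],0],
    [1,[39,0,-8],0],
  ],
)

```text
time: 13.62
tool_pos: [226.5, 776.1, 966.0]
tcp_rot: [179.6, -66.4, 71.7]
ft_force: [-0.3, -0.4, -0.1]
finger_gap: 85.2
grip_force: 0.0
```

```bash
python3 s.py
```

```text
13.6167 [69.3 26.1  1.3  1.8 86.2 88.9] [226.5 776.1 966. ] [179.59 -66.35  71.67]
[[0.13, 0.38, 0.92], [0.95, -0.32, 0.0], [0.29, 0.87, -0.4]]
```

```bash
cat > p3.py <<'E'
from h import *
from kin import ik,P,LO,HI,fk
s=sense();R=Ro.from_euler('xyz',s['tcp_rot'],degrees=True);q=np.array(s['joint_pos'])
res=[]
for c in ("scene","side"):
    p=snapshot(c)
    for f in (pinpoint,):
        for r in f("jar",p)[:5]:
            x=w(p,r["xyz"])
            if r["p"]>.2 and np.hypot(x[0]-426,x[1]-366)<30: print(c,round(r["p"],2),x)
    for r in regions_of("jar",p)[:5]:
        m=r["mask"]; col=p["color"][m].mean(0)
        if col.min()>90: ys,xs=np.nonzero(m);print(c,"mask",xs.min(),xs.max(),ys.min(),ys.max(),col.round())
    T=np.linalg.inv(np.array(p["world_from_camera"]))
    for z in (0,120):
        x=T[:3,:3]@[426,366,z]+T[:3,3];print(c,z,(np.array(p["intrinsics"])@x/x[2])[:2].round(1))
g=np.array([426,366,75]);zt=R.apply([0,0,1])
W=[np.array(s['tool_pos']),[300,400,700],[385,180,350],g+(27-130)*zt,g+27*zt]
for a,b in zip(W[:-1],W[1:]):
    a,b=np.array(a),np.array(b);n=int(np.linalg.norm(b-a)//20)+1
    mx=0
    for i in range(1,n+1):
        c,q2=ik(a+(b-a)*i/n,R,1,q); mx=max(mx,abs(q2-q).max()); q=q2
    print(b.round(),"tool",R.inv().apply(b-a).round(),"cost",round(c,2),"q",q.round(),"maxstep",mx.round(1))
E
python3 p3.py
```

```text
scene 0.58 [428.9 365.3  -1.1]
scene mask 408 433 194 236 [156. 149. 134.]
scene 0 [417.4 227.7]
scene 120 [423.4 200.4]
side 0.71 [429.  372.2  -4.2]
side mask 259 285 154 205 [170. 161. 145.]
side 0 [273.1 198.1]
side 120 [269.1 160.3]
[300 400 700] tool [-378.  189. -198.] cost 0.0 q [ 10. -47. 101.  54.  83.  44.] maxstep 14.7
[385 180 350] tool [-394.  150.  -25.] cost 0.0 q [-35. -40. 134.  65. 103. -11.] maxstep 3.0
[396. 277. 116.] tool [-176.  -22.  181.] cost 4.78 q [-17. -12. 143.  72.  75. -38.] maxstep 3.4
[434. 389.  64.] tool [  0.  -0. 130.] cost 0.0 q [  4.   4. 136.  91.  57. -46.] maxstep 3.3
```

```bash
cat > p4.py <<'E'
from h import *
from kin import ik
def check(W,q,R):
    for a,b in zip(W[:-1],W[1:]):
        a,b=np.array(a,float),np.array(b,float);n=int(np.linalg.norm(b-a)//25)+1;mx=0;mc=0
        for i in range(1,n+1):
            c,q2=ik(a+(b-a)*i/n,R,1,q); mx=max(mx,abs(q2-q).max()); q=q2;mc=max(c,mc)
        print(b.round(),"tool",R.inv().apply(b-a).round(),"cost",round(mc,2),"q",q.round(),"maxstep",mx.round(1))
if __name__=="__main__":
    s=sense();R=Ro.from_euler('xyz',s['tcp_rot'],degrees=True);q=np.array(s['joint_pos'])
    g=np.array([428,368,75]);zt=R.apply([0,0,1])
    check([s['tool_pos'],[270,560,860],[330,360,600],g-25*zt+[0,0,180],g-25*zt+[0,0,60],g+23*zt],q,R)
E
python3 p4.py
```

```text
[270. 560. 860.] tool [-173.  110. -133.] cost 0.0 q [ 46. -22.  67.  24.  72.  72.] maxstep 16.1
[330. 360. 600.] tool [-307.  120.  -50.] cost 0.28 q [ -1. -51. 114.  61.  87.  32.] maxstep 4.4
[421. 346. 265.] tool [-300.   89.  151.] cost 1.43 q [ -3. -33. 139.  70.  70.  -9.] maxstep 4.1
[421. 346. 145.] tool [-110.   -0.   49.] cost 0.0 q [ -3. -16. 142.  78.  64. -30.] maxstep 4.6
[435. 388.  66.] tool [-55.  -0.  72.] cost 0.0 q [  4.   4. 136.  91.  57. -45.] maxstep 4.9
```

play_rows(
  increments=[
    [1,[-25,16,-19],0],
    [1,[-25,16,-19],0],
    [1,[-25,16,-19],0],
    [1,[-25,16,-19],0],
    [1,[-25,16,-19],0],
    [1,[-25,16,-19],0],
    [1,[-25,16,-19],0],
  ],
)

```text
time: 14.5
tool_pos: [264.9, 600.5, 882.7]
tcp_rot: [179.4, -66.1, 72.0]
ft_force: [0.9, 0.3, -0.1]
finger_gap: 85.4
grip_force: 0.0
```

play_rows(
  increments=[
    [1,[-33,13,2],0],
    [1,[-33,13,2],0],
    [1,[-33,13,2],0],
    [1,[-33,13,2],0],
    [1,[-33,13,2],0],
    [1,[-33,13,2],0],
    [1,[-33,13,2],0],
    [1,[-33,13,2],0],
    [1,[-33,13,2],0],
  ],
)

```text
time: 15.25
tool_pos: [344.5, 464.8, 604.1]
tcp_rot: [179.4, -66.1, 71.9]
ft_force: [-0.4, 0.2, 0.2]
finger_gap: 85.7
grip_force: 0.0
```

```bash
python3 s.py;  sed -i 's/^    check.*/    check([s["tool_pos"],g-25*zt+[0,0,170],g-25*zt+[0,0,60],g+23*zt],q,R)/' p4.py; python3 p4.py
```

```text
15.25 [ 21.6 -43.8 110.   48.9  67.8  40.8] [344.5 464.8 604.1] [179.42 -66.12  71.92]
[[0.13, 0.38, 0.91], [0.95, -0.32, 0.0], [0.29, 0.87, -0.4]]
[421. 346. 255.] tool [-355.  109.   61.] cost 0.0 q [ -3. -32. 139.  70.  69. -11.] maxstep 4.1
[421. 346. 145.] tool [-101.   -0.   45.] cost 0.0 q [ -3. -16. 142.  78.  64. -30.] maxstep 4.2
[435. 388.  66.] tool [-55.  -0.  72.] cost 0.0 q [  4.   4. 136.  91.  57. -46.] maxstep 4.9
```

play_rows(
  increments=[
    [1,[-32.3,9.9,5.5],0],
    [1,[-32.3,9.9,5.5],0],
    [1,[-32.3,9.9,5.5],0],
    [1,[-32.3,9.9,5.5],0],
    [1,[-32.3,9.9,5.5],0],
    [1,[-32.3,9.9,5.5],0],
    [1,[-32.3,9.9,5.5],0],
    [1,[-32.3,9.9,5.5],0],
    [1,[-32.3,9.9,5.5],0],
    [1,[-32.3,9.9,5.5],0],
    [1,[-32,10,5.5],0],
    [1,[0,0,0],0],
  ],
)

```text
time: 16.25
tool_pos: [418.9, 345.1, 249.0]
tcp_rot: [-179.1, -65.8, 70.5]
ft_force: [-1.1, 0.2, -0.3]
finger_gap: 85.2
grip_force: 0.0
```

```bash
python3 s.py; python3 - <<'E'
from h import *
p=snapshot("wrist");cv2.imwrite("pics/w1.png",p["color"][:,:,::-1])
for r in pinpoint("jar",p)[:4]: print("wrist",round(r["p"],2),w(p,r["xyz"]),np.round(r["xyz"]))
p=snapshot("side")
for r in pinpoint("jar",p)[:4]: print("side",round(r["p"],2),w(p,r["xyz"]))
E
python3 p4.py
```

```text
16.25 [ -4.  -32.  140.4  70.3  69.7 -11.3] [418.9 345.1 249. ] [-179.12  -65.83   70.48]
[[0.14, 0.39, 0.91], [0.95, -0.32, -0.01], [0.29, 0.86, -0.41]]
wrist 0.64 [442.6 487.5  -4.3] [-22. 126. 433.]
wrist 0.62 [348.1 457.2  -3.7] [-102.  165.  389.]
side 0.92 [313.6 334.4  -2.3]
side 0.87 [348.4 454.   -3.9]
side 0.85 [426.3 370.7  -0.9]
[421. 346. 255.] tool [-5. -1.  1.] cost 0.0 q [ -3. -32. 139.  71.  69. -11.] maxstep 0.6
[421. 346. 145.] tool [-101.   -1.   44.] cost 0.0 q [ -3. -16. 142.  78.  64. -30.] maxstep 4.2
[435. 388.  66.] tool [-55.  -0.  72.] cost 0.0 q [  4.   4. 136.  91.  58. -46.] maxstep 4.9
```

View pics/w1.png

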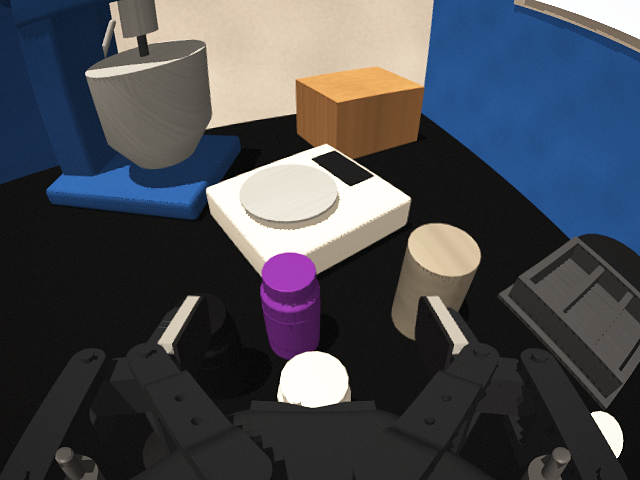

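play_rows(
  increments=[
    [1,[-26,0,11],0],
    [1,[-26,0,11],0],
    [1,[-26,0,11],0],
    [1,[-26,0,12],0],
    [1,[-11,0,14],0],
    [1,[-11,0,14],0],
    [1,[-11,0,14],0],
    [1,[-11,0,15],0],
    [1,[-11,0,15],0],
    [1,[0,0,0],0],
  ],
)

```text
time: 17.28
tool_pos: [436.1, 388.2, 64.9]
tcp_rot: [179.2, -66.2, 72.2]
ft_force: [0.0, -0.4, -0.6]
finger_gap: 85.5
grip_force: 0.0
```

```bash
python3 s.py
```

```text
17.2833 [  3.6   6.1 135.7  91.5  57.8 -47.8] [436.1 388.2  64.9] [179.23 -66.16  72.17]
[[0.12, 0.38, 0.91], [0.95, -0.32, 0.01], [0.29, 0.87, -0.4]]
```

Aligned, so I'll close.

play_rows(
  increments=[
    [-1,[0,0,0],0],
    [-1,[0,0,0],0],
    [-1,[0,0,0],0],
    [-1,[0,0,0],0],
    [-1,[0,0,0],0],
    [-1,[0,0,0],0],
    [-1,[0,0,0],0],
    [-1,[0,0,0],0],
  ],
  force=70,
)

```text
time: 17.95
tool_pos: [436.2, 387.1, 67.7]
tcp_rot: [178.9, -66.3, 72.4]
ft_force: [-4.6, -0.4, 5.9]
finger_gap: 58.2
grip_force: 73.1
```

```bash
cat > p5.py <<'E'
from p4 import *
s=sense();R=Ro.from_euler('xyz',s['tcp_rot'],degrees=True);q=np.array(s['joint_pos']);t=np.array(s['tool_pos'])
d=t-np.array([427.5,368,0]); pl=np.array([471.5,-234.5,52])+d
print(pl)
check([t,t+[0,0,220],[480,80,330],pl+[0,0,150],pl],q,R)
E
python3 p5.py
```

```text
[ 480.22376949 -215.4362389   119.68034728]
[436. 387. 288.] tool [202.   2. -88.] cost 0.0 q [  4. -30. 135.  71.  64.  -6.] maxstep 6.8
[480.  80. 330.] tool [ -73.  140. -270.] cost 0.0 q [-39. -13. 117.  61. 102. -22.] maxstep 4.1
[ 480. -215.  270.] tool [-168.   94. -232.] cost 0.0 q [-59.  22.  87.  50. 116. -38.] maxstep 3.1
[ 480. -215.  120.] tool [-137.   -1.   60.] cost 0.0 q [-59.  35.  88.  47. 107. -48.] maxstep 2.0
```

play_rows(
  increments=[
    [-1,[15,0,-6],0],
    [-1,[27,0,-12],0],
    [-1,[32,0,-14],0],
    [-1,[32,0,-14],0],
    [-1,[32,0,-14],0],
    [-1,[32,0,-14],0],
    [-1,[32,0,-14],0],
    [-1,[0,0,0],0],
  ],
)

```text
time: 18.62
tool_pos: [437.3, 388.2, 296.1]
tcp_rot: [177.5, -66.5, 73.6]
ft_force: [0.8, -0.4, -1.0]
finger_gap: 58.4
grip_force: 75.6
```

play_rows(
  increments=[
    [-1,[-5,7,-15],0],
    [-1,[-10,15,-32],0],
    [-1,[-10,15,-32],0],
    [-1,[-10,15,-32],0],
    [-1,[-10,15,-32],0],
    [-1,[-10,15,-32],0],
    [-1,[-10,15,-32],0],
    [-1,[-10,15,-32],0],
    [-1,[-9,15,-32],0],
    [-1,[-9,15,-32],0],
    [-1,[-9,15,-32],0],
    [-1,[-9,15,-32],0],
  ],
)

```text
time: 19.62
tool_pos: [475.7, -29.5, 333.2]
tcp_rot: [179.2, -66.1, 72.0]
ft_force: [0.7, 0.4, -2.3]
finger_gap: 58.5
grip_force: 76.1
```

```bash
python3 s.py
```

```text
19.6167 [-49.   -2.4 107.7  57.  109.6 -28. ] [475.7 -29.5 333.2] [179.24 -66.07  71.99]
[[0.13, 0.39, 0.91], [0.95, -0.32, 0.01], [0.3, 0.87, -0.41]]
```

play_rows(
  increments=[
    [-1,[0,0,0],0.05],
    [-1,[0,0,0],0.12],
    [-1,[0,0,0],0.12],
    [-1,[0,0,0],0.12],
    [-1,[0,0,0],0.12],
    [-1,[0,0,0],0.12],
    [-1,[0,0,0],0.12],
    [-1,[0,0,0],0.12],
    [-1,[0,0,0],0.12],
    [-1,[0,0,0],0.12],
    [-1,[0,0,0],0.12],
    [-1,[0,0,0],0.12],
  ],
)

```text
time: 20.62
tool_pos: [475.8, -27.5, 333.1]
tcp_rot: [-114.4, -10.5, -14.1]
ft_force: [-0.3, -0.3, -2.6]
finger_gap: 58.2
grip_force: 76.0
```

play_rows(
  increments=[
    [-1,[0,0,0],0.12],
    [-1,[0,0,0],0.12],
    [-1,[0,0,0],0.12],
    [-1,[0,0,0],0.12],
    [-1,[0,0,0],0.12],
    [-1,[0,0,0],0.12],
    [-1,[0,0,0],0.12],
    [-1,[0,0,0],0.12],
    [-1,[0,0,0],0.12],
    [-1,[0,0,0],0.12],
    [-1,[0,0,0],0.12],
    [-1,[0,0,0],0.12],
  ],
)

```text
time: 21.62
tool_pos: [475.7, -27.4, 333.1]
tcp_rot: [-143.7, 59.8, -68.5]
ft_force: [0.1, 0.2, -2.3]
finger_gap: 58.5
grip_force: 76.0
```

play_rows(
  increments=[
    [-1,[0,0,0],0],
    [-1,[0,0,0],0],
    [-1,[0,0,0],0],
    [-1,[0,0,0],0],
    [-1,[0,0,0],0],
    [-1,[0,0,0],0],
    [-1,[0,0,0],0],
    [-1,[0,0,0],0],
    [-1,[0,0,0],0],
    [-1,[0,0,0],0],
    [-1,[0,0,0],0],
    [-1,[0,0,0],0],
  ],
)

```text
time: 22.62
tool_pos: [476.2, -27.2, 333.1]
tcp_rot: [-143.2, 59.7, -67.8]
ft_force: [0.2, 0.1, -2.8]
finger_gap: 58.5
grip_force: 76.1
```

```bash
python3 s.py; python3 - <<'E'
from h import *
a=snapshot("scene")["color"][120:420,100:420];b=snapshot("side")["color"][100:400,160:480]
cv2.imwrite("pics/c3.png",cv2.hconcat([a,b])[:,:,::-1])
E
```

```text
22.6167 [-48.8  -2.5 107.9  57.2 109.5 133. ] [476.2 -27.2 333.1] [-143.18   59.68  -67.81]
[[0.19, -0.47, -0.86], [-0.94, 0.18, -0.3], [0.29, 0.87, -0.4]]
```

View pics/c3.png

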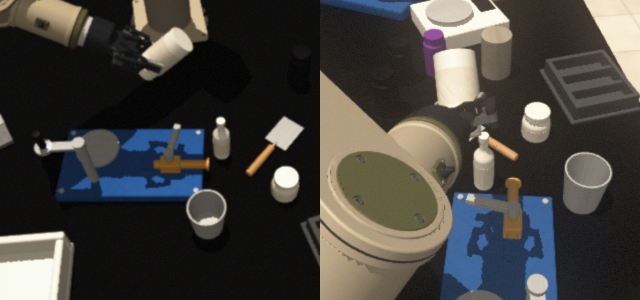

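play_rows(
  increments=[
    [-1,[0,0,0],0],
    [-1,[0,0,0],0],
    [-1,[0,0,0],0],
    [-1,[0,0,0],-0.05],
    [-1,[0,0,0],-0.12],
    [-1,[0,0,0],-0.12],
    [-1,[0,0,0],-0.12],
    [-1,[0,0,0],-0.12],
    [-1,[0,0,0],-0.12],
    [-1,[0,0,0],-0.12],
    [-1,[0,0,0],-0.12],
    [-1,[0,0,0],-0.12],
  ],
)

```text
time: 23.72
tool_pos: [476.2, -27.3, 333.1]
tcp_rot: [-114.4, 11.4, -23.9]
ft_force: [0.6, -0.8, -3.1]
finger_gap: 58.3
grip_force: 76.1
```

play_rows(
  increments=[
    [-1,[0,0,0],-0.12],
    [-1,[0,0,0],-0.12],
    [-1,[0,0,0],-0.12],
    [-1,[0,0,0],-0.12],
    [-1,[0,0,0],-0.12],
    [-1,[0,0,0],-0.12],
    [-1,[0,0,0],-0.12],
    [-1,[0,0,0],-0.12],
    [-1,[0,0,0],-0.12],
    [-1,[0,0,0],-0.12],
    [-1,[0,0,0],-0.12],
    [-1,[0,0,0],-0.12],
  ],
)

```text
time: 24.72
tool_pos: [476.2, -27.3, 333.1]
tcp_rot: [-142.3, -59.3, 29.3]
ft_force: [0.9, 0.6, -2.6]
finger_gap: 58.0
grip_force: 76.1
```

play_rows(
  increments=[
    [-1,[0,0,0],-0.12],
    [-1,[0,0,0],-0.12],
    [-1,[0,0,0],-0.12],
    [-1,[0,0,0],0],
    [-1,[0,0,0],0],
  ],
)

```text
time: 25.13
tool_pos: [476.2, -27.3, 333.1]
tcp_rot: [179.8, -66.2, 71.5]
ft_force: [-0.2, -0.7, -2.6]
finger_gap: 58.5
grip_force: 76.0
```

```bash
python3 s.py; python3 - <<'E'
from h import *
for c in ("scene","side"):
    p=snapshot(c);cv2.imwrite(f"pics/{c}3.png",p["color"][:,:,::-1]);K=np.array(p["intrinsics"])
    for q in ("jar","plate","pivot","valve_axis","valve_grip","pin"):
        for r in pinpoint(q,p)[:3]:
            if r["p"]>.4: x=np.array(r["xyz"]);print(c,q,round(r["p"],2),w(p,x),(K@x/x[2])[:2].round())
E
```

```text
25.1333 [-48.8  -2.5 107.9  57.2 109.5 -27.8] [476.2 -27.3 333.1] [179.79 -66.16  71.48]
[[0.13, 0.38, 0.91], [0.95, -0.32, 0.0], [0.29, 0.87, -0.4]]
scene jar 0.93 [348.4 457.5  -2.6] [440. 202.]
scene jar 0.92 [312.6 339.4  -2. ] [398. 199.]
scene jar 0.78 [4.362e+02 4.804e+02 3.000e-01] [458. 224.]
scene plate 0.76 [ 474.8 -238.1   51. ] [196. 267.]
scene plate 0.49 [505.4 -38.6  97.1] [274. 255.]
scene pivot 0.78 [ 551.3 -252.7  185.1] [178. 265.]
scene valve_axis 0.7 [560.4 -62.9  92.3] [267. 276.]
scene valve_grip 0.79 [505.2 -39.5  94.6] [274. 255.]
scene pin 0.83 [ 544.9 -328.6  214.1] [140. 261.]
side jar 0.92 [348.7 454.8  -6.1] [243. 181.]
side jar 0.85 [440.9 483.8  -1.3] [277. 170.]
side jar 0.58 [466.6 -40.6 265. ] [299. 240.]
side plate 0.83 [ 474.  -233.4   46. ] [319. 421.]
side pivot 0.67 [ 550.1 -255.3  181.1] [376. 391.]
side valve_axis 0.91 [557.9 -61.8  93.9] [354. 309.]
side valve_grip 0.9 [502.  -37.1  96. ] [321. 300.]
side pin 0.77 [ 543.4 -333.   210.5] [386. 443.]
```

play_rows(
  increments=[
    [-1,[-14,4.5,-8],0],
    [-1,[-27,9,-16],0],
    [-1,[-27,9,-16],0],
    [-1,[-27,9,-16],0],
    [-1,[-27,9,-16],0],
    [-1,[-27,9,-16],0],
    [-1,[-27,9,-16],0],
    [-1,[-14,4,-8],0],
    [-1,[0,0,0],0],
    [-1,[0,0,0],0],
  ],
)

```text
time: 26.67
tool_pos: [478.7, -217.6, 204.2]
tcp_rot: [179.5, -66.2, 71.8]
ft_force: [1.1, -0.3, -2.2]
finger_gap: 58.7
grip_force: 76.1
```

```bash
cat > t.py <<'E'
from h import *
import sys
s=sense();R=Ro.from_euler('xyz',s['tcp_rot'],degrees=True)
print(np.round(s['joint_pos'],0),np.round(s['tool_pos'],1),"tool delta",R.inv().apply(np.array(eval(sys.argv[1]))-s['tool_pos']).round(1))
E
python3 t.py "[478,-216.3,119.5]"
```

```text
[-60.  28.  87.  48. 112. -43.] [ 478.7 -217.6  204.2] tool delta [-77.2  -1.4  35.1]
```

play_rows(
  increments=[
    [-1,[-14,-0.5,6],0],
    [-1,[-14,-0.5,6],0],
    [-1,[-14,-0.4,6],0],
    [-1,[-14,0,6],0],
    [-1,[-11,0,5.5],0],
    [-1,[-8,0,5],0],
    [-1,[0,0,0],0],
    [-1,[0,0,0],0],
  ],
)

```text
time: 27.33
tool_pos: [478.1, -215.3, 121.9]
tcp_rot: [179.4, -66.2, 71.9]
ft_force: [0.1, -0.0, -1.4]
finger_gap: 58.2
grip_force: 76.0
```

```bash
python3 t.py "[478,-216.3,118]"; python3 - <<'E'
from h import *
for c in ("scene","side"):
    p=snapshot(c);cv2.imwrite(f"pics/{c}4.png",p["color"][:,:,::-1])
    for r in pinpoint("jar",p)[:5]: print(c,round(r["p"],2),w(p,r["xyz"]))
a=cv2.imread("pics/scene4.png")[170:330,110:310];b=cv2.imread("pics/side4.png")[300:460,240:440]
cv2.imwrite("pics/c4.png",cv2.resize(cv2.hconcat([a,b]),None,fx=2,fy=2,interpolation=cv2.INTER_CUBIC))
E
```

```text
[-60.  35.  87.  46. 107. -49.] [ 478.1 -215.3  121.9] tool delta [-4.   0.2  0.6]
scene 0.96 [349.9 458.5  -3.7]
scene 0.87 [437.3 481.9  -0.7]
scene 0.7 [312.6 341.1   0.6]
scene 0.69 [ 468.5 -232.6   53.8]
side 0.91 [ 470.2 -233.7   55.2]
side 0.85 [314.3 334.7  -4.4]
side 0.66 [442.3 484.7  -1.8]
side 0.58 [348.9 453.8  -6.4]
```

View pics/c4.png

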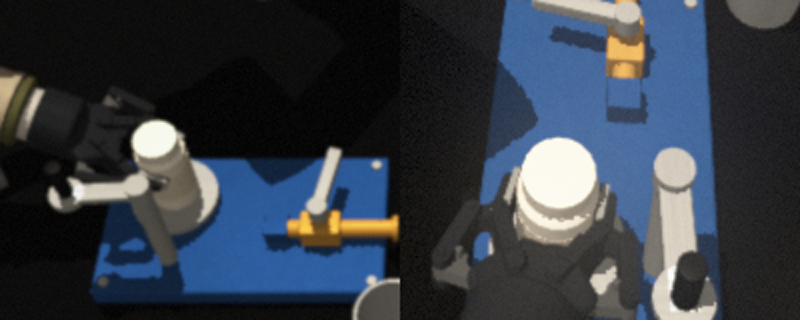

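play_rows(
  increments=[
    [-1,[-1.5,2,-0.5],0],
    [-1,[-1.5,0,0.5],0],
    [-1,[-1,0,0.5],0],
    [-1,[0,0,0],0],
    [-1,[0,0,0],0],
    [-1,[0,0,0],0],
  ],
)

```text
time: 28.03
tool_pos: [479.7, -217.5, 118.5]
tcp_rot: [179.3, -66.2, 72.0]
ft_force: [0.0, -1.1, -2.3]
finger_gap: 58.5
grip_force: 76.1
```

play_rows(
  increments=[
    [-1,[-1,0,0.4],0],
    [-1,[-0.5,0,0.2],0],
    [-1,[0,0,0],0],
    [-1,[0,0,0],0],
  ],
)

```text
time: 28.37
tool_pos: [479.8, -217.7, 117.7]
tcp_rot: [179.2, -66.2, 72.1]
ft_force: [-2.2, -0.6, 5.6]
finger_gap: 58.6
grip_force: 76.3
```

play_rows(
  increments=[
    [0.7,[0,0,0],0],
    [0.7,[0,0,0],0],
    [0.7,[0,0,0],0],
    [0.7,[0,0,0],0],
    [0.7,[0,0,0],0],
  ],
)

```text
time: 28.78
tool_pos: [479.8, -217.5, 116.8]
tcp_rot: [179.3, -66.2, 72.0]
ft_force: [0.7, -0.0, 0.4]
finger_gap: 72.7
grip_force: 0.0
```

play_rows(
  increments=[
    [0.7,[0,0,-15],0],
    [0.7,[0,0,-30],0],
    [0.7,[0,0,-30],0],
    [0.7,[0,0,-30],0],
    [0.7,[10,0,-30],0],
    [0.7,[35,0,-15],0],
    [0.7,[35,0,-15],0],
    [0.7,[35,0,-15],0],
    [0.7,[35,0,0],0],
    [0.7,[35,0,0],0],
  ],
)

```text
time: 29.62
tool_pos: [449.3, -303.3, 361.2]
tcp_rot: [179.2, -66.1, 72.1]
ft_force: [0.1, -1.3, 0.5]
finger_gap: 73.0
grip_force: 0.0
```

```bash
cat > p6.py <<'E'
from p4 import *
p=snapshot("side")
for r in pinpoint("jar",p)[:5]: print(round(r["p"],2),w(p,r["xyz"]))
s=sense();R=Ro.from_euler('xyz',s['tcp_rot'],degrees=True);q=np.array(s['joint_pos']);t=np.array(s['tool_pos']);print(t,s['tcp_rot'],q)
check([t,[460,-100,450],[480,100,500],[440,350,500],[300,520,450],[216,665,400]],q,R)
E
python3 p6.py
```

```text
0.95 [319.9 334.3  -3.9]
0.9 [350.  450.9  -7.5]
0.9 [438.2 485.1   0.7]
0.58 [ 470.7 -234.7   49.1]
[ 450.46787496 -302.75174239  365.49911848] [178.08573664 -65.74338669  73.22384203] [-65.1163803   26.35744563  71.16785357  51.9663811  126.80670971
 -31.94948098]
[ 460. -100.  450.] tool [158. -54. 143.] cost 0.0 q [-55.  -1.  94.  60. 121. -20.] maxstep 3.8
[480. 100. 500.] tool [127. -44. 158.] cost 0.0 q [-37. -20. 105.  66. 108.  -4.] maxstep 2.5
[440. 350. 500.] tool [  94. -117.  204.] cost 0.0 q [ -2. -37. 117.  63.  79.  15.] maxstep 3.9
[300. 520. 450.] tool [   5. -187.  126.] cost 0.0 q [ 37. -47. 128.  44.  48.  40.] maxstep 4.5
[216. 665. 400.] tool [   1. -126.  121.] cost 0.0 q [ 65. -29. 122.  15.  22.  72.] maxstep 6.2
```

play_rows(
  increments=[
    [0,[27,-9,24],0],
    [0,[27,-9,24],0],
    [0,[27,-9,24],0],
    [0,[27,-9,24],0],
    [0,[27,-9,24],0],
    [0,[27,-9,24],0],
    [0,[25,-9,31],0],
    [0,[25,-9,31],0],
    [0,[25,-9,31],0],
    [0,[25,-9,31],0],
    [0,[25,-9,31],0],
  ],
)

```text
time: 30.63
tool_pos: [479.5, 99.7, 500.5]
tcp_rot: [179.3, -66.1, 72.0]
ft_force: [0.6, -0.1, -0.2]
finger_gap: 42.6
grip_force: 0.0
```

play_rows(
  increments=[
    [0,[13,-17,29],0],
    [0,[13,-17,29],0],
    [0,[13,-17,29],0],
    [0,[13,-17,29],0],
    [0,[13,-17,29],0],
    [0,[13,-17,29],0],
    [0,[13,-17,29],0],
    [0,[1,-31,21],0],
    [0,[1,-31,21],0],
    [0,[1,-31,21],0],
    [0,[1,-31,21],0],
    [0,[1,-31,21],0],
  ],
)

```text
time: 31.63
tool_pos: [321.9, 490.2, 462.2]
tcp_rot: [179.1, -66.2, 72.2]
ft_force: [1.9, 0.2, 0.2]
finger_gap: 42.5
grip_force: 0.0
```

play_rows(
  increments=[
    [0,[-14,0,-36],0],
    [0,[-14,0,-36],0],
    [0,[-14,0,-36],0],
    [0,[-14,0,-36],0],
    [0,[-14,0,-36],0],
    [0,[-14,0,-36],0],
    [0,[-14,0,-36],0],
    [0,[-14,0,-36],0],
  ],
)

```text
time: 32.3
tool_pos: [328.6, 228.1, 497.2]
tcp_rot: [-176.5, -64.0, 72.2]
ft_force: [1.4, -0.6, -0.4]
finger_gap: 42.8
grip_force: 0.0
```

```bash
python3 s.py
```

```text
32.3 [-31.  -50.8 123.6  68.5 112.5  10.7] [328.6 228.1 497.2] [-176.49  -64.     72.18]
[[0.13, 0.42, 0.9], [0.97, -0.25, -0.03], [0.22, 0.87, -0.44]]
```

```bash
cat > sim.py <<'E'
from h import *
from kin import fk,P,LO,HI,ik
from scipy.optimize import least_squares
V=np.array([136.9,136.9,159.9,180,180,180])*.7/12
def step(q,d,wr=595):
    p,R=fk(q,P);pt=p+R.apply(d)
    g=lambda x:(lambda a:np.concatenate([a[0]-pt,(R.inv()*a[1]).as_rotvec()*wr]))(fk(x,P))
    return least_squares(g,q,bounds=(np.maximum(LO,q-V)-.01,np.minimum(HI,q+V)+.01),max_nfev=40).x
def rows(q,wdir,n):
    wdir=np.array(wdir,float);wdir*=40/np.linalg.norm(wdir)
    for i in range(n):
        p,R=fk(q,P); q=step(np.clip(q,LO,HI),R.inv().apply(wdir))
        if i%8==7: print("  ",fk(q,P)[0].round(),fk(q,P)[1].apply([0,0,1]).round(2),q.round())
    return q
if __name__=="__main__":
    s=sense();q0=np.array(s['joint_pos']);R0=Ro.from_euler('xyz',s['tcp_rot'],degrees=True)
    for start,wd in [([216,665,400],(-.3,-.95,0)),([150,665,450],(-.2,-.95,-.2)),([300,-450,450],(.3,-.95,0)),([300,-450,450],(.1,-.9,-.4)),([500,-300,450],(1,-.5,0)),([450,-100,300],(-1,0,0))]:
        b=ik(np.array(start),R0,10,q0);print(start,wd,round(b[0],2),b[1].round());rows(b[1],wd,24)
E
python3 sim.py
```

```text
[216, 665, 400] (-0.3, -0.95, 0) 0.0 [ 61. -28. 121.  31.  28.  57.]
   [209. 520. 413.] [ 0.15  0.84 -0.52] [ 44. -51. 129.  37.  56.  49.]
   [259. 317. 443.] [ 0.01  0.8  -0.6 ] [ -6. -51. 123.  55. 104.  21.]
   [182.  21. 445.] [-0.01  0.79 -0.61] [-64. -38. 116.  37. 146. -32.]
[150, 665, 450] (-0.2, -0.95, -0.2) 0.0 [ 70. -33. 118.  10.  31.  80.]
   [123. 557. 404.] [ 0.21  0.81 -0.54] [ 69. -51. 129.   7.  45.  83.]
   [ 84. 512. 371.] [ 0.23  0.68 -0.69] [ 79. -51. 127.  -6.  58.  97.]
   [-36. 409. 339.] [ 0.31  0.53 -0.79] [113. -51. 127. -30.  81. 132.]
[300, -450, 450] (0.3, -0.95, 0) 0.0 [-78.  40.  42.  51. 149. -30.]
   [ 344. -564.  390.] [ 0.32  0.83 -0.46] [-79.  70.   1.  68. 149. -11.]
   [ 378. -616.  327.] [ 0.47  0.74 -0.49] [-80.  74.   1.  63. 138. -17.]
   [ 419. -678.  278.] [ 0.61  0.59 -0.52] [-81.  76.   1.  60. 126. -21.]
[300, -450, 450] (0.1, -0.9, -0.4) 0.0 [-78.  40.  42.  51. 149. -30.]
   [ 297. -592.  288.] [ 0.29  0.84 -0.47] [-81.  77.   1.  55. 150. -26.]
   [ 287. -647.  138.] [ 0.4   0.74 -0.54] [-84.  84.   1.  44. 138. -39.]
   [ 288. -702.   15.] [ 0.49  0.6  -0.63] [-86.  90.   1.  40. 124. -46.]
[500, -300, 450] (1, -0.5, 0) 0.0 [-60.  31.  56.  58. 132. -18.]
   [ 710. -355.  413.] [ 0.31  0.85 -0.43] [-51.  69.   1.  72. 125.   5.]
   [ 845. -345.  359.] [ 0.5   0.76 -0.41] [-46.  73.   1.  69. 108.   3.]
   [ 964. -345.  317.] [ 0.68  0.63 -0.38] [-42.  77.   1.  67.  89.   1.]
[450, -100, 300] (-1, 0, 0) 0.0 [-54.   7. 100.  50. 115. -34.]
   [ 130. -100.  300.] [ 0.22  0.87 -0.44] [-90. -15. 121.  18. 136. -69.]
   [-190. -100.  300.] [ 0.22  0.87 -0.44] [-129.   -3.  110.  -30.  131. -120.]
   [-510. -100.  300.] [ 0.22  0.87 -0.44] [-149.   31.   71.  -49.  122. -143.]
```

```bash
cat > sim2.py <<'E'
from sim import *
import contextlib,io
s=sense();q0=np.array(s['joint_pos']);R0=Ro.from_euler('xyz',s['tcp_rot'],degrees=True)
def level(z,sg):
    y=sg*np.cross([0,0,1],z);y/=np.linalg.norm(y);return Ro.from_matrix(np.column_stack([np.cross(y,z),y,z]))
for start,wd in [([500,-300,450],(1,-.8,0)),([500,-300,450],(.8,-.8,-.3)),([450,-350,500],(.6,-.9,0)),([500,-200,400],(.8,-.6,.3)),([500,-300,450],(.8,-.8,.4))]:
    b=ik(np.array(start),R0,1,q0)
    with contextlib.redirect_stdout(io.StringIO()): q=rows(b[1],wd,30)
    p,R=fk(q,P);z=R.apply([0,0,1]);print(start,wd,round(b[0],1),"->",p.round(),z.round(2),"az",np.degrees(np.arctan2(z[1],z[0])).round(),q.round())
    for n,c in [("valve",[504,-45,93]),("valve2",[530,-18,93]),("pinpark",[544,-331,213]),("pinhome",[472,-236,213])]:
        print("   ",n,[(round((r:=ik(np.array(c)+(0 if n[0]=='v' else 19)*z,level(z,sg),4,q))[0],1),r[1].round().astype(int).tolist()) for sg in (1,-1)])
E
python3 sim2.py
```

```text
[500, -300, 450] (1, -0.8, 0) 0.0 -> [ 944. -480.  286.] [ 0.8   0.47 -0.37] az 30.0 [-48.  79.   1.  67.  83.  -3.]
    valve [(np.float64(0.0), [-55, -4, 142, 78, 71, 135]), (np.float64(0.0), [-55, -4, 142, 78, 71, -45])]
    valve2 [(np.float64(0.0), [-48, -4, 142, 83, 67, 136]), (np.float64(0.0), [-48, -4, 142, 83, 67, -44])]
    pinpark [(np.float64(0.0), [-67, 17, 103, 68, 85, 150]), (np.float64(0.0), [-67, 17, 103, 68, 85, -30])]
    pinhome [(np.float64(0.0), [-70, 0, 121, 66, 88, 147]), (np.float64(0.0), [-70, 0, 121, 66, 88, -33])]
[500, -300, 450] (0.8, -0.8, -0.3) 0.0 -> [ 872. -541.   79.] [ 0.75  0.46 -0.47] az 31.0 [-53.  89.   1.  62.  85. -16.]
    valve [(np.float64(0.0), [-52, -11, 142, 72, 67, 145]), (np.float64(0.0), [-52, -11, 142, 72, 67, -35])]
    valve2 [(np.float64(0.0), [-45, -10, 141, 76, 62, 146]), (np.float64(0.0), [-45, -10, 141, 76, 62, -34])]
    pinpark [(np.float64(4.5), [-65, 14, 102, 63, 83, 152]), (np.float64(0.0), [-65, 14, 102, 62, 83, -26])]
    pinhome [(np.float64(0.0), [-68, -3, 120, 61, 85, 152]), (np.float64(0.0), [-68, -3, 120, 61, 85, 
[... 952 characters left out ...]
np.float64(0.0), [-67, 22, 99, 70, 91, -34])]
    pinhome [(np.float64(0.0), [-71, 7, 118, 68, 93, 142]), (np.float64(0.0), [-71, 7, 118, 68, 93, -38])]
[500, -300, 450] (0.8, -0.8, 0.4) 0.0 -> [ 845. -490.  549.] [ 0.82  0.5  -0.26] az 31.0 [-54.  65.   1.  75.  92.  10.]
    valve [(np.float64(0.0), [-58, 5, 140, 82, 77, 126]), (np.float64(0.0), [-58, 5, 140, 82, 77, -54])]
    valve2 [(np.float64(0.0), [-51, 5, 140, 88, 73, 127]), (np.float64(0.0), [-51, 5, 140, 88, 73, -53])]
    pinpark [(np.float64(0.0), [-68, 21, 102, 73, 89, 146]), (np.float64(0.0), [-68, 21, 102, 73, 89, -34])]
    pinhome [(np.float64(0.0), [-72, 6, 121, 70, 91, 142]), (np.float64(0.0), [-72, 6, 121, 70, 91, -38])]
```

play_rows(
  increments=[
    [0,[-14,25,-23],0],
    [0,[-14,25,-23],0],
    [0,[-14,25,-23],0],
    [0,[-14,25,-23],0],
    [0,[-14,25,-23],0],
    [0,[-14,25,-23],0],
    [0,[-14,25,-23],0],
    [0,[-18,15,-30],0],
    [0,[-18,15,-30],0],
    [0,[-18,15,-30],0],
    [0,[-18,15,-30],0],
    [0,[-18,15,-30],0],
  ],
)

```text
time: 33.3
tool_pos: [478.2, -185.7, 456.1]
tcp_rot: [-176.3, -64.0, 72.0]
ft_force: [0.7, 0.2, 0.3]
finger_gap: 42.6
grip_force: 0.0
```

play_rows(
  increments=[
    [0,[-18,15,-30],0],
    [0,[-18,15,-30],0],
    [0,[-6.5,36,-15],0],
    [0,[-6.5,36,-15],0],
    [0,[-6.5,36,-15],0],
    [0,[-6.5,36,-15],0],
    [0,[-6.5,36,-15],0],
    [0,[-6.5,36,-15],0],
    [0,[-6.5,36,-15],0],
    [0,[-6.5,36,-15],0],
    [0,[-6.5,36,-15],0],
    [0,[-6.5,36,-15],0],
  ],
)

```text
time: 34.3
tool_pos: [672.7, -384.3, 414.1]
tcp_rot: [178.5, -64.6, 71.3]
ft_force: [-0.7, 0.8, 0.5]
finger_gap: 42.8
grip_force: 0.0
```

```bash
python3 s.py
```

```text
34.3 [-54.5  69.5   1.4  72.2 128.3   4.3] [ 672.7 -384.3  414.1] [178.54 -64.56  71.3 ]
[[0.14, 0.41, 0.9], [0.94, -0.34, 0.01], [0.31, 0.85, -0.43]]
```

play_rows(
  increments=[
    [0,[-5,38,-9],0],
    [0,[-5,38,-9],0],
    [0,[-5,38,-9],0],
    [0,[-5,38,-9],0],
    [0,[-5,38,-9],0],
    [0,[-5,38,-8],0],
    [0,[-5,38,-8],0],
    [0,[-5,38,-8],0],
    [0,[-5,38,-6],0],
    [0,[-5,38,-6],0],
    [0,[-5,38,-4],0],
    [0,[-5,38,-4],0],
  ],
)

```text
time: 35.3
tool_pos: [811.5, -428.1, 352.9]
tcp_rot: [160.3, -64.2, 71.6]
ft_force: [0.2, 0.1, -0.3]
finger_gap: 42.4
grip_force: 0.0
```

play_rows(
  increments=[
    [0,[-5,39,0],0],
    [0,[-5,39,0],0],
    [0,[-5,39,0],0],
    [0,[-5,39,0],0],
    [0,[-5,39,3],0],
    [0,[-5,39,3],0],
    [0,[-5,39,3],0],
    [0,[-5,39,3],0],
    [0,[-5,39,3],0],
    [0,[-5,39,3],0],
  ],
)

```text
time: 36.13
tool_pos: [906.1, -488.0, 327.6]
tcp_rot: [145.1, -63.4, 70.6]
ft_force: [0.8, 0.5, -0.5]
finger_gap: 42.7
grip_force: 0.0
```

```bash
python3 s.py
```

```text
36.1333 [-50.5  76.5   1.3  67.5  88.2  -2.1] [ 906.1 -488.   327.6] [145.15 -63.43  70.6 ]
[[0.15, 0.42, 0.89], [0.6, -0.75, 0.26], [0.78, 0.5, -0.37]]
```

```bash
cat > p7.py <<'E'
from p4 import *
s=sense();R=Ro.from_euler('xyz',s['tcp_rot'],degrees=True)*Ro.from_euler('z',.284);q=np.array(s['joint_pos']);t=np.array(s['tool_pos'])
q=q+[0,0,0,0,0,16.3];print(R.as_matrix().T.round(3))
check([t,[700,-440,340],[474,-377,300],[474,-377,252],[559.5,-322,211]],q,R)
E
python3 p7.py
```

```text
[[ 0.312  0.193  0.93 ]
 [ 0.538 -0.843 -0.005]
 [ 0.783  0.503 -0.367]]
[ 700. -440.  340.] tool [ -43. -151. -142.] cost 0.0 q [-60.  34.  65.  68.  89.  -9.] maxstep 18.2
[ 474. -377.  300.] tool [ -96. -175. -131.] cost 0.0 q [-76.  13.  96.  63.  99. -25.] maxstep 4.0
[ 474. -377.  252.] tool [-45.   0.  18.] cost 0.0 q [-76.  17.  97.  63.  97. -29.] maxstep 2.2
[ 560. -322.  211.] tool [ -1.  -0. 110.] cost 0.0 q [-66.  18. 101.  67.  87. -29.] maxstep 2.0
```

play_rows(
  increments=[
    [1,[0,0,0],0.095],
    [1,[0,0,0],0.095],
    [1,[0,0,0],0.095],
    [1,[-5,-19,-18],0],
    [1,[-5,-19,-18],0],
    [1,[-5,-19,-18],0],
    [1,[-5,-19,-18],0],
    [1,[-5,-19,-18],0],
    [1,[-5,-19,-18],0],
    [1,[-5,-19,-18],0],
    [1,[-8,-19,-16],0],
  ],
)

```text
time: 37.05
tool_pos: [722.8, -447.8, 342.1]
tcp_rot: [-179.3, -68.5, 32.0]
ft_force: [-0.4, -1.4, 0.4]
finger_gap: 85.5
grip_force: 0.0
```

play_rows(
  increments=[
    [1,[-16,-29,-22],0],
    [1,[-16,-29,-22],0],
    [1,[-16,-29,-22],0],
    [1,[-16,-29,-22],0],
    [1,[-16,-29,-22],0],
    [1,[-16,-29,-21],0],
    [1,[0,0,0],0],
  ],
)

```text
time: 37.63
tool_pos: [493.0, -384.1, 297.8]
tcp_rot: [-178.1, -68.5, 30.8]
ft_force: [-0.3, -0.5, -0.5]
finger_gap: 85.2
grip_force: 0.0
```

```bash
python3 s.py; python3 t.py "[474,-377,252]";  python3 t.py "[559.5,-322,211]"
```

```text
37.6333 [-74.8  15.9  93.5  63.7  98.3 -23.9] [ 493.  -384.1  297.8] [-178.09  -68.51   30.76]
[[0.31, 0.19, 0.93], [0.54, -0.84, -0.01], [0.78, 0.5, -0.37]]
[-75.  16.  93.  64.  98. -24.] [ 493.  -384.1  297.8] tool delta [-47.3 -15.7   5.5]
[-75.  16.  93.  64.  98. -24.] [ 493.  -384.1  297.8] tool delta [-48.2 -15.6 115.1]
```

play_rows(
  increments=[
    [1,[-24,-8,2],0],
    [1,[-24,-8,3],0],
    [1,[0,0,27],0],
    [1,[0,0,27],0],
    [1,[0,0,28],0],
    [1,[0,0,28],0],
    [1,[0,0,0],0],
    [1,[0,0,0],0],
  ],
)

```text
time: 38.3
tool_pos: [565.3, -322.2, 213.5]
tcp_rot: [-178.9, -68.5, 31.7]
ft_force: [-0.2, -0.6, -0.4]
finger_gap: 85.0
grip_force: 0.0
```

```bash
python3 t.py "[559.5,-322,211]"; python3 - <<'E'
from h import *
a=snapshot("scene")["color"][170:330,60:300];b=snapshot("side")["color"][320:480,230:470]
cv2.imwrite("pics/c5.png",cv2.resize(cv2.hconcat([a,b])[:,:,::-1],None,fx=1.65,fy=1.65))
E
```

```text
[-66.  19. 100.  67.  87. -29.] [ 565.3 -322.2  213.5] tool delta [-4.1 -3.2 -3.5]
```

View pics/c5.png

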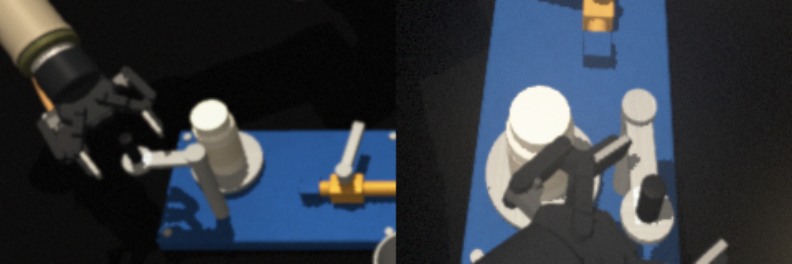

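play_rows(
  increments=[
    [-1,[-2,-3,0],0],
    [-1,[0,0,0],0],
    [-1,[0,0,0],0],
    [-1,[0,0,0],0],
    [-1,[0,0,0],0],
    [-1,[0,0,0],0],
    [-1,[0,0,0],0],
    [-1,[0,0,0],0],
    [-1,[0,0,0],0],
  ],
  force=25,
)

```text
time: 39.15
tool_pos: [562.7, -319.5, 212.8]
tcp_rot: [-178.9, -68.6, 31.8]
ft_force: [0.7, 6.5, 1.6]
finger_gap: 17.4
grip_force: 25.9
```

```bash
cat > arc.py <<'E'
from h import *
s=sense();R=Ro.from_euler('xyz',s['tcp_rot'],degrees=True);t=np.array(s['tool_pos']);print(t.round(1),s['finger_gap'],s['grip_force'])
pv=np.array([550.3,-253.7]);pin=t-19*R.apply([0,0,1]);v=pin[:2]-pv;print("pin",pin.round(1),"r",np.linalg.norm(v).round(1))
a0=np.degrees(np.arctan2(v[1],v[0]))%360;print("az",a0)
r=79;A=np.linspace(a0,166.5,16);pts=pv+r*np.c_[np.cos(np.radians(A)),np.sin(np.radians(A))]
prev=pin[:2]
for p in pts[1:]:
    print(R.inv().apply([*(p-prev),0]).round(1).tolist(),p.round(),end=" ");prev=p
E
python3 arc.py
```

```text
[ 562.7 -319.5  212.8] 17.39089604291609 25.882490873336792
pin [ 547.8 -329.1  219.7] r 75.4
az 268.11100469976344
[-3.4, -2.8, -8.7] [ 538. -332.] [-2.5, -6.6, -6.1] [ 529. -330.] [-2.2, -7.3, -5.4] [ 520. -327.] [-1.8, -8.0, -4.5] [ 512. -323.] [-1.5, -8.5, -3.6] [ 504. -318.] [-1.1, -8.9, -2.7] [ 497. -312.] [-0.7, -9.2, -1.7] [ 490. -305.] [-0.3, -9.3, -0.7] [ 485. -298.] [0.1, -9.3, 0.4] [ 480. -290.] [0.5, -9.2, 1.4] [ 476. -281.] [0.9, -9.0, 2.4] [ 474. -272.] [1.3, -8.6, 3.4] [ 472. -263.] [1.6, -8.1, 4.3] [ 471. -254.] [2.0, -7.5, 5.1] [ 472. -244.] [2.3, -6.8, 5.9] [ 473. -235.]
```

play_rows(
  increments=[
    [-1,[-2.7,-5,-7],0],
    [-1,[-2.5,-6.6,-6.1],0],
    [-1,[-2.2,-7.3,-5.4],0],
    [-1,[-1.8,-8,-4.5],0],
    [-1,[-1.5,-8.5,-3.6],0],
    [-1,[-1.1,-8.9,-2.7],0],
    [-1,[-0.7,-9.2,-1.7],0],
    [-1,[0,0,0],0],
  ],
)

```text
time: 39.82
tool_pos: [504.5, -295.6, 212.9]
tcp_rot: [-179.4, -68.4, 31.9]
ft_force: [-7.7, -6.5, -0.3]
finger_gap: 17.4
grip_force: 26.1
```

```bash
python3 arc.py; python3 - <<'E'
from h import *
for c in ("side","scene"):
    p=snapshot(c)
    for q in ("pin","jar"):
        print(c,q,[(round(r["p"],2),w(p,r["xyz"])) for r in pinpoint(q,p)[:5] if w(p,r["xyz"])[1]<0])
E
```

```text
[ 504.5 -295.6  212.9] 17.39147495656968 26.135747730731964
pin [ 489.6 -305.1  219.9] r 79.6
az 220.2582846715086
[-0.0, -5.0, 0.0] [ 487. -301.] [-0.1, -4.9, -0.2] [ 484. -297.] [0.0, -4.9, 0.1] [ 482. -293.] [0.1, -4.9, 0.4] [ 479. -288.] [0.2, -4.9, 0.7] [ 477. -284.] [0.4, -4.8, 1.0] [ 475. -279.] [0.5, -4.8, 1.2] [ 474. -274.] [0.6, -4.7, 1.5] [ 473. -270.] [0.7, -4.6, 1.8] [ 472. -265.] [0.8, -4.4, 2.0] [ 472. -260.] [0.9, -4.3, 2.3] [ 471. -255.] [1.0, -4.1, 2.5] [ 471. -250.] [1.1, -3.9, 2.8] [ 472. -245.] [1.2, -3.8, 3.0] [ 472. -240.] [1.3, -3.5, 3.2] [ 473. -235.] side pin [(0.57, array([ 491.8, -306. ,  211.6]))]
side jar [(0.95, array([ 471.9, -234.3,   48. ]))]
scene pin [(0.88, array([ 493. , -305.6,  213. ])), (0.32, array([ 473.3, -238.7,   50.9]))]
scene jar [(0.89, array([ 471.8, -237.5,   46.5]))]
```

Following nicely, so I'll carry it home.

play_rows(
  increments=[
    [-1,[-0.1,-9.9,-0.2],0],
    [-1,[0.1,-9.8,0.5],0],
    [-1,[0.6,-9.7,1.7],0],
    [-1,[1.1,-9.5,2.7],0],
    [-1,[1.5,-9.1,3.8],0],
    [-1,[1.9,-8.4,4.8],0],
    [-1,[2.2,-7.8,5.5],0],
    [-1,[2.5,-7.3,6.2],0],
    [-1,[0,0,0],0],
  ],
)

```text
time: 40.87
tool_pos: [490.0, -224.4, 213.5]
tcp_rot: [179.8, -68.2, 32.3]
ft_force: [-1.3, -21.0, -6.8]
finger_gap: 17.2
grip_force: 29.4
```

```bash
python3 arc.py; python3 - <<'E'
from h import *
for c in ("side","scene"):
    p=snapshot(c)
    for q in ("pin","jar","pivot","valve_axis","valve_grip"):
        print(c,q,[(round(r["p"],2),w(p,r["xyz"])) for r in pinpoint(q,p)[:5] if w(p,r["xyz"])[1]<0])
E
```

```text
[ 490.  -224.4  213.5] 17.19299537222482 29.427605867385864
pin [ 475.  -233.7  220.5] r 77.9
az 165.140474789588
[-0.3, -0.7, -0.8] [ 474. -234.] [-0.0, 0.1, -0.1] [ 474. -234.] [-0.0, 0.1, -0.1] [ 474. -234.] [-0.0, 0.1, -0.1] [ 474. -234.] [-0.0, 0.1, -0.1] [ 474. -234.] [-0.0, 0.1, -0.1] [ 474. -234.] [-0.0, 0.1, -0.1] [ 474. -234.] [-0.0, 0.1, -0.1] [ 474. -234.] [-0.0, 0.1, -0.1] [ 474. -235.] [-0.0, 0.1, -0.1] [ 474. -235.] [-0.0, 0.1, -0.1] [ 474. -235.] [-0.0, 0.1, -0.1] [ 474. -235.] [-0.0, 0.1, -0.1] [ 474. -235.] [-0.0, 0.1, -0.1] [ 474. -235.] [-0.0, 0.1, -0.1] [ 473. -235.] side pin [(0.82, array([ 474. , -240.6,  211.7]))]
side jar [(0.97, array([ 471.5, -234.6,   48.4]))]
side pivot [(0.82, array([ 549.7, -253.6,  184.4]))]
side valve_axis [(0.82, array([555. , -62.9,  92.7]))]
side valve_grip [(0.62, array([501.5, -34.3,  96.1])), (0.45, array([556.2, -59.6,  90.3]))]
scene pin [(0.56, array([ 475.9, -238.3,  211.1]))]
scene jar [(0.94, array([ 468.9, -238.2,   48.4]))]
scene pivot [(0.91, array([ 549. , -254.7,  181.8]))]
scene valve_axis [(0.86, array([558.6, -60. ,  96. ]))]
scene valve_grip [(0.86, array([504.3, -44.1,  94.8])), (0.56, array([ 468.6, -235.8,   52.3]))]
```

play_rows(
  increments=[
    [-1,[0.6,-1.5,1.4],0],
    [-1,[0,0,0],0],
    [-1,[0,0,0],0],
    [-1,[0,0,0],0],
  ],
)

```text
time: 41.8
tool_pos: [490.1, -224.2, 213.5]
tcp_rot: [179.7, -68.2, 32.3]
ft_force: [-14.7, -28.3, -2.8]
finger_gap: 17.2
grip_force: 30.9
```

play_rows(
  increments=[
    [-1,[-0.6,1.5,-1.4],0],
    [-0.1,[0,0,0],0],
    [-0.1,[0,0,0],0],
    [-0.1,[0,0,0],0],
    [-0.1,[0,0,0],0],
    [-0.1,[0,0,-15],0],
    [-0.1,[0,0,-30],0],
    [-0.1,[0,0,-30],0],
    [-0.1,[10,0,-35],0],
    [-0.1,[25,0,-25],0],
    [-0.1,[0,0,0],0],
  ],
)

```text
time: 42.72
tool_pos: [394.0, -283.8, 300.3]
tcp_rot: [179.7, -68.4, 32.8]
ft_force: [0.5, -1.6, 0.6]
finger_gap: 38.4
grip_force: 0.0
```

```bash
python3 s.py; python3 - <<'E'
from h import *
from collections import defaultdict
D=defaultdict(list)
for k in range(2):
  for c in ("side","scene"):
    p=snapshot(c)
    for q in ("pin","pivot","valve_axis","valve_grip"):
        D[q]+=[w(p,r["xyz"]) for r in pinpoint(q,p)[:1] if r["p"]>.4]
for q in D: print(q,np.round(D[q],1).tolist(),np.median(D[q],0))
E
```

```text
42.7167 [-83.1  -3.2 113.8  59.9 104.3 -29.5] [ 394.  -283.8  300.3] [179.72 -68.44  32.81]
[[0.31, 0.2, 0.93], [0.54, -0.84, 0.0], [0.78, 0.5, -0.37]]
pin [[471.7, -239.0, 211.7], [474.6, -238.3, 212.4], [473.9, -238.5, 211.0], [474.8, -236.5, 212.4]] [ 474.25 -238.4   212.05]
pivot [[548.9, -252.8, 186.0], [548.9, -256.0, 182.6], [550.6, -252.4, 183.8]] [ 548.9 -252.8  183.8]
valve_axis [[556.6, -60.2, 92.5], [563.0, -60.9, 91.8], [554.3, -56.6, 92.9], [560.9, -62.4, 94.6]] [558.75 -60.55  92.7 ]
valve_grip [[500.5, -38.3, 94.6], [504.2, -37.0, 94.7], [499.1, -39.9, 93.5], [506.6, -37.0, 97.5]] [502.35 -37.65  94.65]
```

```bash
cat > p8.py <<'E'
from p4 import *
s=sense();R=Ro.from_euler('xyz',s['tcp_rot'],degrees=True);q=np.array(s['joint_pos']);t=np.array(s['tool_pos'])
check([t,[440,-150,280],[460,-90,200],[465,-85,94],[485,-65,94],[517,-16,94]],q,R)
E
python3 p8.py
```

```text
[ 440. -150.  280.] tool [ 25. -86. 107.] cost 0.0 q [-73. -22. 131.  64.  97. -24.] maxstep 3.4
[460. -90. 200.] tool [-57. -39.  75.] cost 0.0 q [-66. -21. 140.  67.  87. -30.] maxstep 2.0
[465. -85.  94.] tool [-96.  -1.  45.] cost 0.0 q [-65.  -1. 139.  70.  79. -47.] maxstep 4.4
[485. -65.  94.] tool [10. -6. 26.] cost 0.0 q [-60.  -2. 140.  73.  76. -46.] maxstep 2.5
[517. -16.  94.] tool [ 19. -24.  50.] cost 0.0 q [-50.  -4. 142.  80.  70. -44.] maxstep 3.5
```

play_rows(
  increments=[
    [-1,[6,-21,26],0],
    [-1,[6,-21,27],0],
    [-1,[6,-22,27],0],
    [-1,[7,-22,27],0],
    [-1,[-19,-13,25],0],
    [-1,[-19,-13,25],0],
    [-1,[-19,-13,25],0],
    [-1,[-24,0,11],0],
    [-1,[-24,0,11],0],
    [-1,[-24,0,11],0],
    [-1,[-24,0,11],0],
    [-1,[0,0,0],0],
  ],
)

```text
time: 44.72
tool_pos: [462.9, -83.0, 89.0]
tcp_rot: [-177.5, -68.5, 30.3]
ft_force: [-0.1, 1.2, 0.4]
finger_gap: -0.1
grip_force: 0.0
```

```bash
python3 t.py "[490,-57,94]"; python3 t.py "[513,-22,94]"
```

```text
[-66.   2. 139.  70.  79. -49.] [462.9 -83.   89. ] tool delta [18.1 -7.3 32.5]
[-66.   2. 139.  70.  79. -49.] [462.9 -83.   89. ] tool delta [ 31.8 -24.3  68.2]
```

play_rows(
  increments=[
    [-1,[6,-2.5,11],0],
    [-1,[6,-2.5,11],0],
    [-1,[6,-2.5,10.5],0],
    [-1,[1.5,-2.1,4.5],0],
    [-1,[1.5,-2.1,4.5],0],
    [-1,[1.5,-2.1,4.5],0],
    [-1,[1.5,-2.1,4.5],0],
    [-1,[1.5,-2.1,4.5],0],
    [-1,[1.5,-2.1,4.5],0],
    [-1,[0,0,0],0],
    [-1,[0,0,0],0],
  ],
)

```text
time: 45.63
tool_pos: [508.7, -33.9, 97.3]
tcp_rot: [-179.1, -68.5, 31.8]
ft_force: [0.4, -0.5, 0.7]
finger_gap: -0.2
grip_force: 0.1
```

```bash
cat > v.py <<'E'
from h import *
from collections import defaultdict
D=defaultdict(list)
for k in range(2):
  for c in ("side","scene"):
    p=snapshot(c)
    for q in ("valve_axis","valve_grip"):
        D[q]+=[w(p,r["xyz"]) for r in pinpoint(q,p)[:1] if r["p"]>.4]
    cv2.imwrite(f"pics/{c}_v.png",p["color"][:,:,::-1])
for q in D: print(q,np.round(D[q],1).tolist())
v=np.mean(D["valve_grip"],0)-[559,-60.5,0];print("az",np.degrees(np.arctan2(v[1],v[0])))
E
python3 t.py "[517,-16,94]"; python3 v.py
```

```text
[-54.  -2. 140.  78.  72. -46.] [508.7 -33.9  97.3] tool delta [  3.  -10.6  16.7]
valve_axis [[553.4, -59.4, 88.0], [473.7, -235.3, 213.4], [557.6, -58.0, 88.8], [562.5, -61.4, 95.9]]
valve_grip [[599.8, 457.2, -4.6], [513.1, -22.2, 97.8], [509.1, -21.7, 95.4], [513.0, -21.6, 91.8]]
az 99.05571571864793
```

play_rows(
  increments=[
    [-1,[0.7,-2.7,4.2],0],
    [-1,[0.7,-2.7,4.2],0],
    [-1,[0.7,-2.6,4.2],0],
    [-1,[0.7,-2.6,4.1],0],
    [-1,[0,0,0],0],
    [-1,[0,0,0],0],
  ],
)

```text
time: 46.73
tool_pos: [516.6, -15.2, 93.5]
tcp_rot: [-179.0, -68.5, 31.8]
ft_force: [0.9, 0.3, 0.5]
finger_gap: -0.1
grip_force: 0.0
```

```bash
python3 t.py "[517.4,-15.9,94]"; python3 v.py; python3 - <<'E'
import cv2
a=cv2.imread("pics/scene_v.png")[215:305,225:325];b=cv2.imread("pics/side_v.png")[250:340,290:390]
cv2.imwrite("pics/c6.png",cv2.resize(cv2.hconcat([a,b]),None,fx=4,fy=4,interpolation=cv2.INTER_CUBIC))
E
```

```text
[-50.  -2. 141.  80.  70. -46.] [516.6 -15.2  93.5] tool delta [0.6 1.  0.1]
valve_axis [[554.3, -56.4, 94.4], [559.2, -59.0, 95.5], [557.1, -57.3, 88.7], [561.5, -63.3, 96.6]]
valve_grip [[525.3, -8.4, 93.4], [527.9, -10.1, 92.1], [526.5, -7.6, 93.1], [527.2, -11.9, 97.3]]
az 122.3273934193615
```

View pics/c6.png

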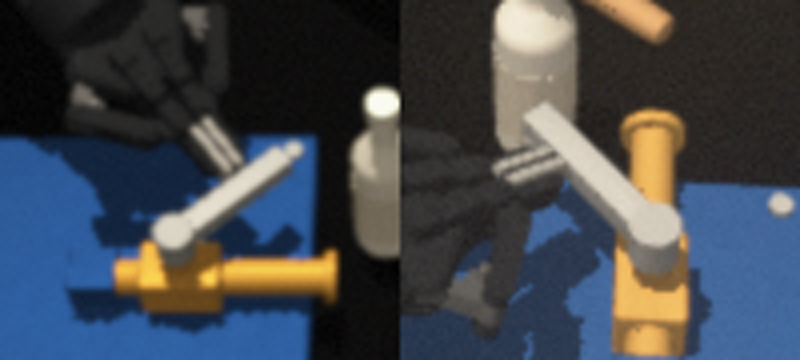

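play_rows(
  increments=[
    [-1,[0,0,-6],0],
    [-1,[0,0,-20],0],
    [-1,[0,0,-35],0],
    [-1,[5,0,-35],0],
    [-1,[15,0,-30],0],
    [-1,[30,0,-20],0],
    [-1,[0,0,0],0],
    [-1,[0,0,0],0],
  ],
)

```text
time: 48.0
tool_pos: [423.5, -90.5, 194.1]
tcp_rot: [-179.8, -68.5, 32.8]
ft_force: [0.1, -0.1, -0.7]
finger_gap: -0.2
grip_force: 0.0
```

```bash
python3 v.py; python3 - <<'E'
from h import *
p=snapshot("scene");K=np.array(p["intrinsics"]);T=np.array(p["world_from_camera"])
def g(px,z):
    d=T[:3,:3]@np.linalg.inv(K)@[*px,1];return (T[:3,3]+d*(z-T[2,3])/d[2])[:2]
a,b=g((268.8,273),101),g((298,252.5),101);v=b-a;print("img az",a,b,np.degrees(np.arctan2(v[1],v[0])))
for q in ("pin","pivot","jar","slim","plate"): print(q,[(round(r["p"],2),w(p,r["xyz"])) for r in pinpoint(q,p)[:4]])
print(sense()["tool_pos"],sense()["ft_force"],sense()["time"])
E
```

```text
valve_axis [[552.8, -60.3, 94.6], [558.2, -62.5, 93.9], [555.4, -62.6, 92.8], [558.6, -59.4, 92.1]]
valve_grip [[524.4, -7.4, 93.4], [529.8, -9.7, 98.2], [525.2, -9.3, 97.1], [529.0, -13.1, 95.8]]
az 122.21599119219881
img az [558.0234549  -57.32445438] [512.63293766  20.85719703] 120.1384914490996
pin [(0.9, array([ 472.9, -237.3,  212.2])), (0.4, array([529.6, 209.6,   0.6]))]
pivot [(0.82, array([ 551.6, -254.6,  183.4])), (0.52, array([6.588e+02, 2.128e+02, 1.000e-01]))]
jar [(0.87, array([439.8, 483.1,  -1.2])), (0.84, array([313.8, 339.7,  -0.5])), (0.71, array([ 470. , -239.9,   48.4])), (0.64, array([347.4, 459.9,  -2.1]))]
slim [(0.64, array([515.5,  73.4,  -0.7])), (0.6, array([5.290e+02, 2.087e+02, 4.000e-01]))]
plate [(0.73, array([ 471.3, -238. ,   51. ])), (0.38, array([ 471.8, -235.4,   47.3]))]
[423.4068403  -87.88370118 191.98811403] [ 0.22408589  0.36772764 -0.04315021] 48.9
```

```bash
python3 -c "
from bench import *
print(hand_in())"
```

```text
the job is handed in; nothing more can be done
None
```

I handed the job in at about 49 s of the 72 s allowed, but `hand_in()` gave no verdict. By my measurements, the wide bottle was turned over to about 128° from vertical for over a second and now stands upright within about 4 mm of the plate's centre. The hold-down arm is against its stop, and the valve handle sits within about 2° of half open.

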